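# Grade mixed grinding balls by size on a sloped ball grader

### The job

Sort the mixed steel grinding balls with the ball grader: push the white lane tray fully home against its stop under the sloped board, then raise the closed end of the steel pan by its rim lip, very slowly, so that the balls roll down the sloped board a few at a time and each drops under the guide bar into the lane for its size (small nearest the pan, then middle, large at the low end). When the pan is empty, lower it gently back on its rest; leave the tray home and do not disturb the dish, bottle and flask.

Things in the scene. Friction and masses are not known exactly. Their poses are not given: they have to be found in the camera images.
- grader: Fixed ball grader of bare sheet metal, 120 x 420 x 165 mm high, turned up to 12 degrees. Origin on the table. Own axes: z up, -x its front (robot's side). Its board falls 12 degrees along -y from y = +90 mm (head) to -174 and leans 9 degrees to the front against a guide bar at x = -52 mm. Gap under the bar: 11.5 mm from y = 70 to -42, 17 mm to -115, then no board: balls drop through by size.
- pan (a joint): Tilt of the steel pan, rad: 0 = down on its rest, floor level; to 1.0; grows as the closed end rises. On its lining balls start to roll at about 0.03 (40 mm), 0.04 (28 mm), 0.06 (18 mm). Tipped faster than about 0.04 rad/s they come in a rush, jam or roll on past their gap. 0.28 to 0.49 kg, light friction; falls back by its weight if let go.
- pan_hinge (a point): Middle of the pan's hinge line (along grader x), at the pan's open end over the board's head: grader x = -8, y = 92, z = 118 mm. From here the pan runs 118 mm to its closed end at grader +y; inside 84 mm wide, walls 34 mm high.
- pan_front_lip (a point): Underside of the pan's front rim lip, on its outer edge, 22 mm short of the closed end; moves with the pan. The lip is turned outward, 20 mm wide, 3 mm thick, level, on the last 78 mm of both long sides and on the closed end. At rest this point is at grader x = -72, y = 188, z = 149 mm. Under the lip, to the pan's wall 20 mm behind its edge, is free space down to the table.
- pan_end_lip (a point): The same on the lip of the closed end: underside, middle of its outer edge, 140 mm of pan length from the hinge line; at rest at grader x = -8, y = 232, z = 149 mm.
- tray (a joint): How far the lane tray is drawn out to the front (grader -x), m: 0 = fully home against the stop under the board, up to 0.08. It slides with about 2.5 N of friction and stays where it is left.
- tray_front (a point): Middle of the outer face of the white lane tray's front wall, 27 mm above the table; at grader x = -136, y = -46.5 mm when home. The wall is 238 mm long (grader y), 9 to 46 mm above the table; a bead along its top stands 6 mm proud of it to the front. The face looks to grader -x.
- lanes (a point): Reference point of the white lane tray; its position and axes are the grader's when it is home. Floor falls 7 degrees to the front. Lanes by its own y: +71 to -42 mm (for 18 mm balls), -42 to -115 (28 mm), -115 to -164 (40 mm, low end); inside from x = -132 to -24 mm; dividers 45 mm above the table.
- dish: Bystander: a small petri dish, 60 mm across, 15 mm high, loose; origin under its centre.
- bottle_a: Bystander: a glass reagent bottle with screw cap, 63 mm across, 134 mm high, loose; origin under its centre.
- flask: Bystander: a conical glass flask, 84 mm across at the foot, 128 mm high, loose; origin under its centre.
- ball_18_a: Plain steel grinding ball, 18 mm in diameter; origin at its centre. It starts in the pan.
- ball_18_b: Plain steel grinding ball, 18 mm in diameter; origin at its centre. It starts in the pan.
- ball_18_c: Plain steel grinding ball, 18 mm in diameter; origin at its centre. It starts in the pan.
- ball_28_a: Plain steel grinding ball, 28 mm in diameter; origin at its centre. It starts in the pan.
- ball_28_b: Plain steel grinding ball, 28 mm in diameter; origin at its centre. It starts in the pan.
- ball_40: Plain steel grinding ball, 40 mm in diameter; origin at its centre. It starts in the pan.

How it is judged:
By the outcome, as a careful person would: the job done as asked, in the order asked, and still so for the second after the job is handed in, with the robot touching nothing.
It also fails if it takes over 64 s, if anything falls off the work surface, if the arm or the gripper's body presses on something with over 40 N, if the wrist force passes 120 N, or if a joint passes its speed limit or range.

### The arm

A 6-joint arm with a two-finger parallel gripper is mounted at the origin on a cart in front of the work surface, level with it; the furniture and walls round the work are solid. World frame = base frame: x ahead of the robot, y to its left, z up, the work surface at z = 0. Lengths are in m, angles in rad, forces in N, time in s.
With the tool pointing down it reaches from about 0.275 to 0.825 m from the base axis. Payload 4.9 kg.
Tool frame: the origin (TCP) lies at the centre of the arm's flange, where the gripper is bolted on; the fingertips stand 173 mm ahead of it and the grasp point (between the pads) lies arm.hold_point_z ahead of it (arm.hold_point_z is the distance from the TCP to the grasp point, in m); z points along the fingers, y is the line along which they close (so a half turn about z gives the same grasp; the last joint's range is limited). The gripper opens to 85 mm and grips with 20 to 120 N. Pads are 22 mm wide; open, the fingers measure 114 mm over their backs; the gripper's body (76 mm by 85 mm) begins 54 mm behind the grasp point. The pads swing forward as they close: fully open they stand 13 mm farther back than shut.
Start: joints at [-1.269, 0.326, -0.193, 1.052, 0, 1.437], TCP at [0.232, -0.499, 0.405] pointing down, gripper open.
Joint ranges: [-2.65, 2.65], [-0.97, 1.79], [-1.3, 1.35], [-1.93, 2.1], [-1.47, 1.37], [-3.14, 3.14]. Speed limits (rad/s): [2.57, 2.57, 3.14, 3.14, 3.14, 3.14].

### API

Orientations are given as a unit quaternion [w, x, y, z].
In Python, from workcell import arm gives the robot as it stands. The module is installed in compiled form; this text tells all that it offers.
- The arm moves only by the tool send_rows, never from a script. Its argument "commands" is a list of rows, each an object with "slide": the shift along the tool's x, y, z in m, a list of three; "angular": the turn, a rotation vector about the tool's x, y, z in rad, a list of three; "gripper": the finger opening in m, from 0 to 0.0854. In form: [{"slide": [dx, dy, dz], "angular": [rx, ry, rz], "gripper": gripper}, ...]. A call has 1 to 10 rows; each row shifts and turns the commanded pose from where the row before left it, along the tool's axes as they then stand; what a row does not reach is not made up. A row lasts 1/8 s, in which the tool goes at most 62.5 mm and 10.7 degrees, less where a joint would pass 70% of its speed; a pose out of reach is approached as far as the arm can. A call with a gripper value outside its range is refused whole. The fingers move at their own pace and stop on an object; the grip force is fixed at half the most. Time passes only in rows, so rows that do not move let the fingers close. It gives the time, the measured TCP pose, the force, the opening and the grip force at its end, in the units of the state.
- arm.state(): the state, without advancing time (a new reading comes with each control period).
- arm.capture(name): name is "side" or "top" or "wrist"; returns the picture (420x560x3 uint8, blue, green, red); there is no depth.
- arm.camera_params(name): a dict with "camera_matrix" (3x3 intrinsics, pixels), "rvec" (rotation vector, rad) and "tvec" (3), from world to camera coordinates, as OpenCV has them. Camera axes: x right, y down, z forward; pixel columns grow to the right and rows downward; lengths in m; the calibration is good to about 2 mm. A picture is of the moment at which its call begins: read the wrist's pose just before it. camera_params takes no time and is no camera call; for the wrist camera it gives the pose at the moment of the call.
- arm.sign_off(): hands the job in; it is judged then, once.
The state is a dict: "time_s": time; "joints": joint angles; "dq": joint speeds; "tau": joint torques, N m; "ee_pos": TCP position; "tool_rot": TCP orientation; "wrist_force": force on the tool from outside, world axes, zero at the start; "wrist_torque": the same for the moment, N m; "grip_width": finger opening in m; "grip_force": force on a finger pad.
Only numpy, scipy, OpenCV 4.12 (cv2) and the standard library are available. Lean on these libraries where they do the work, as an engineer would, in place of code of your own. Each camera call takes 0.05 s, during which the arm holds its last target. There are 200 camera calls.

## Working session

There is one attempt and no reset: what is moved stays moved. The work goes in short steps, Python scripts to look and compute and a tool call to move; the robot and the scene stay as the last step left them, time stands still between calls to the robot, and variables do not carry over. Pictures are saved under pics/ and viewed, at most 10 in all, crops included, and the job is handed in when it is done.

Besides the shell and the picture viewer there is one more tool, called after ">>>" as name(argument=value, ...), one argument or row to a line, values as JSON. send_rows: Moves the arm, as the interface text tells. Its arguments: {"type":"object","properties":{"commands":{"type":"array","items":{"type":"object","properties":{"slide":{"type":"array","items":{"type":"number"}},"angular":{"type":"array","items":{"type":"number"}},"gripper":{"type":"number"}}}}},"required":["commands"]}

```bash
mkdir -p pics; python3 - <<'E'
from workcell import arm
import cv2,numpy as np
s=arm.state();print(s['time_s'],s['ee_pos'],s['tool_rot'],s['joints'],s['grip_width'],arm.hold_point_z)
a=arm.capture('top');b=arm.capture('side')
cv2.imwrite('pics/top.png',a);cv2.imwrite('pics/side.png',b)
for n in('top','side'):
    p=arm.camera_params(n);R=cv2.Rodrigues(np.array(p['rvec'],float))[0];print(n,p['camera_matrix'],(-R.T@np.array(p['tvec']).ravel()).round(3),R[2].round(2))
E
```

```text
0.0 [ 0.23209396 -0.49828781  0.40389777] [-8.95413824e-04  9.76355950e-01  2.16167187e-01 -5.91100677e-05] [-1.26919988e+00  3.26924919e-01 -1.93621155e-01  1.05204469e+00
  3.19276062e-05  1.43661832e+00] 0.08530658092940983 0.1547
top [[474.65262936   0.         283.26626198]
 [  0.         474.65262936 210.22172476]
 [  0.           0.           1.        ]] [0.322 0.038 1.271] [ 0.2  -0.02 -0.98]
side [[434.54746106   0.         283.33925991]
 [  0.         434.54746106 206.86848277]
 [  0.           0.           1.        ]] [0.157 0.818 0.756] [ 0.36 -0.73 -0.58]
```

View pics/top.png

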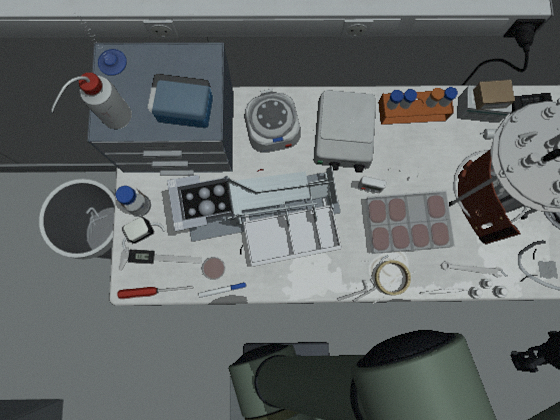

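View pics/side.png

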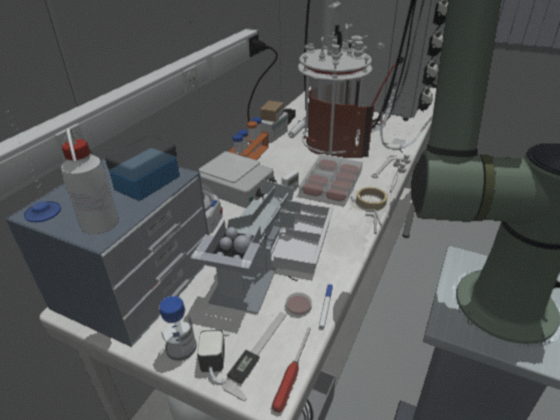

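The top view shows the grader with its pan at (205,200), its tray at about (290,235) and the dish at (212,268). The side view shows the pan at (235,245). I'll enlarge both to pick accurate points.

```bash
python3 - <<'E'
import cv2
a=cv2.imread('pics/top.png')[150:300,105:355];cv2.imwrite('pics/topc.png',cv2.resize(a,None,fx=3.2,fy=3.2,interpolation=cv2.INTER_CUBIC))
b=cv2.imread('pics/side.png')[165:375,150:350];cv2.imwrite('pics/sidec.png',cv2.resize(b,None,fx=2.8,fy=2.8,interpolation=cv2.INTER_CUBIC))
E
```

```text
(no output)
```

View pics/topc.png

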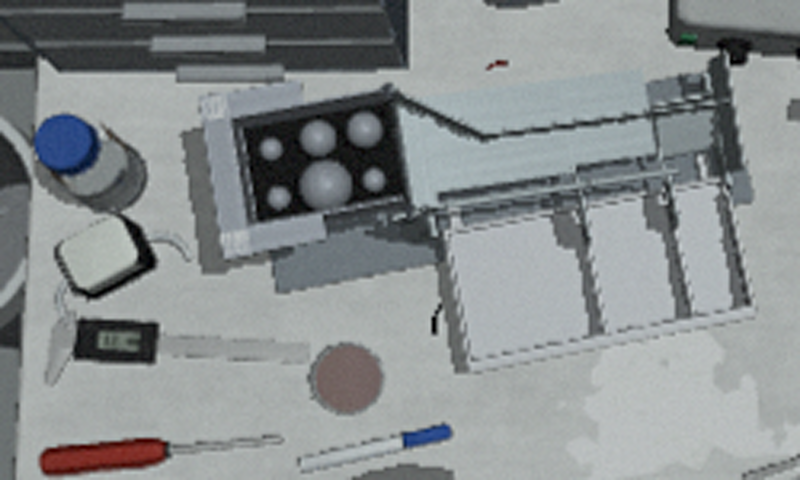

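View pics/sidec.png

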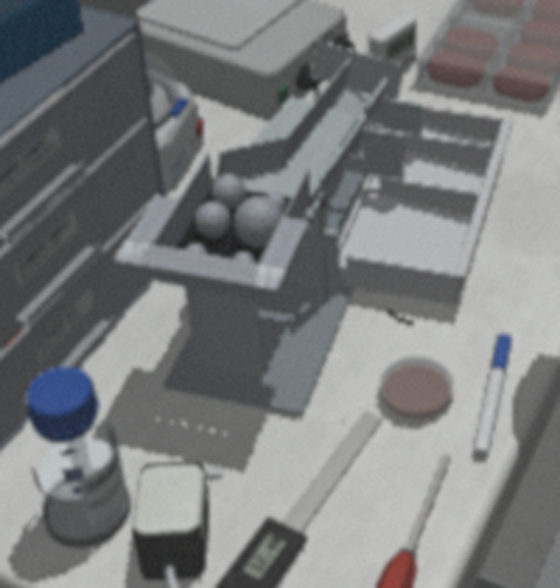

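```bash
cat > g.py <<'E'
import numpy as np,cv2
from workcell import arm
def proj(n,P):
    p=arm.camera_params(n);return cv2.projectPoints(np.array(P,float).reshape(-1,3),np.array(p['rvec'],float),np.array(p['tvec'],float),np.array(p['camera_matrix'],float),None)[0].reshape(-1,2)
def w(q,P):
    P=np.atleast_2d(P);c,s=np.cos(q[2]),np.sin(q[2]);return np.c_[q[0]+c*P[:,0]-s*P[:,1],q[1]+s*P[:,0]+c*P[:,1],P[:,2]]
def ray(n,uv,z):
    p=arm.camera_params(n);R=cv2.Rodrigues(np.array(p['rvec'],float))[0];c=-R.T@np.array(p['tvec'],float).ravel()
    d=R.T@np.linalg.inv(p['camera_matrix'])@[*uv,1];return c+d*(z-c[2])/d[2]
E
python3 - <<'E'
from g import *
from scipy.optimize import least_squares as L
T=lambda x,y:(105+x/3.2,150+y/3.2)
S=lambda x,y:(150+x/2.8,165+y/2.8)
obs=[('top',(-.072,.232,.152),0,T(223,258)),('top',(.056,.232,.152),0,T(200,97)),
('top',(-.142,.0725,.046),1,T(468,370)),('top',(-.142,-.1655,.046),1,T(754,315)),
('side',(-.072,.232,.150),0,S(278,286)),('side',(.056,.232,.150),0,S(118,259)),
('side',(-.142,.0725,.046),1,S(466,273)),('side',(-.142,-.1655,.046),1,S(509,121))]
def f(q):
    r=[]
    for n,P,t,uv in obs:
        P=np.array(P)-[q[3]*t,0,0]; r.append(proj(n,w(q,P))[0]-uv)
    return np.ravel(r)
s=L(f,[.45,.1,.1,.05],loss='soft_l1');print(s.x);print(f(s.x).reshape(-1,2).round(1))
q=s.x
for k,P in dict(tray=(-.136-q[3],-.0465,.027),trayhome=(-.136,-.0465,.027),hinge=(-.008,.092,.118),flip=(-.072,.188,.149),elip=(-.008,.232,.149),).items():print(k,w(q,P).round(4))
print('dish',ray('top',T(347,378),.012),'bottlecap',ray('top',T(66,143),.13))
np.save('q.npy',q)
E
```

```text
[0.6110628  0.06080204 0.1790235  0.03419706]
[[ 0.2  1.1]
 [-0.3  0.2]
 [-0.1  0.3]
 [ 0.9  0. ]
 [-0.   0.8]
 [-1.5 -0.5]
 [-1.4 -0. ]
 [ 0.8 -2. ]]
tray [[ 0.4519 -0.0153  0.027 ]]
trayhome [[ 0.4855 -0.0092  0.027 ]]
hinge [[0.5868 0.1499 0.118 ]]
flip [[0.5067 0.233  0.149 ]]
elip [[0.5619 0.2877 0.149 ]]
dish [0.42297772 0.2018002  0.012     ] bottlecap [0.59569396 0.40457341 0.13      ]
```

>>> send_rows(
  commands=[
    {"slide": [0,0,0.02],"angular": [0,0,0.128],"gripper": 0},
    {"slide": [0,0,0.02],"angular": [0,0,0.128],"gripper": 0},
    {"slide": [0.032,-0.053,0],"angular": [0,0,0],"gripper": 0},
    {"slide": [0.032,-0.053,0],"angular": [0,0,0],"gripper": 0},
    {"slide": [0.032,-0.053,0],"angular": [0,0,0],"gripper": 0},
    {"slide": [0.032,-0.053,0],"angular": [0,0,0],"gripper": 0},
    {"slide": [0.032,-0.053,0],"angular": [0,0,0],"gripper": 0},
    {"slide": [0.032,-0.053,0],"angular": [0,0,0],"gripper": 0},
    {"slide": [0.032,-0.053,0],"angular": [0,0,0],"gripper": 0},
    {"slide": [0.032,-0.053,0],"angular": [0,0,0],"gripper": 0},
  ],
)

```text
time_s: 1.35
ee_pos: [0.4085, -0.0337, 0.3647]
tool_rot: [0.0, 0.996, 0.09, 0.0]
wrist_force: [1.8, -1.3, -0.7]
grip_width: 0.0002
grip_force: 0.0
```

```bash
cat > st.py <<'E'
from g import *
from scipy.spatial.transform import Rotation as Ro
import json
s=arm.state();q=np.load('q.npy')
R=Ro.from_quat(np.roll(s['tool_rot'],-1)).as_matrix()
c,sn=np.cos(q[2]),np.sin(q[2]);G=np.array([[c,-sn,0],[sn,c,0],[0,0,1]])
gp=lambda p:G.T@(np.array(p)-[q[0],q[1],0])
if __name__=='__main__':
    open('log.txt','a').write(json.dumps([list(s['joints']),list(s['ee_pos']),R.tolist()])+'\n')
    print('t',s['time_s'],'tcp_g',gp(s['ee_pos']).round(4),'tip_g',gp(s['ee_pos']+R@[0,0,.173]).round(4),'\naxes in G',(G.T@R).round(3).tolist(),'\nj',np.round(s['joints'],3),'F_g',(G.T@s['wrist_force']).round(2),'w',s['grip_width'],s['ee_pos'].round(4))
E
python3 st.py
```

```text
t 1.35 tcp_g [-0.2162 -0.0569  0.3647] tip_g [-0.2161 -0.057   0.1917] 
axes in G [[1.0, 0.0, 0.0], [0.0, -1.0, -0.0], [0.0, 0.0, -1.0]] 
j [-0.263  0.102 -0.592  0.876 -0.     2.699] F_g [ 1.49 -1.6  -0.7 ] w 0.0002338916529498658 [ 0.4085 -0.0337  0.3647]
```

>>> send_rows(
  commands=[
    {"slide": [0,-0.01,0.05],"angular": [0,0,0],"gripper": 0},
    {"slide": [0,0,0.055],"angular": [0,0,0],"gripper": 0},
    {"slide": [0,0,0.05],"angular": [0,0,0],"gripper": 0},
    {"slide": [0,0,0.015],"angular": [0,0,0],"gripper": 0},
    {"slide": [0.01,0,0],"angular": [0,0,0],"gripper": 0},
    {"slide": [0.01,0,0],"angular": [0,0,0],"gripper": 0},
    {"slide": [0.008,0,0],"angular": [0,0,0],"gripper": 0},
    {"slide": [0.008,0,0],"angular": [0,0,0],"gripper": 0},
    {"slide": [0.008,0,0],"angular": [0,0,0],"gripper": 0},
    {"slide": [0.008,0,0],"angular": [0,0,0],"gripper": 0},
  ],
)

```text
time_s: 2.6
ee_pos: [0.4579, -0.0164, 0.1948]
tool_rot: [0.0, 0.996, 0.09, -0.0]
wrist_force: [-2.3, -1.4, 2.3]
grip_width: -0.0001
grip_force: 1.4
```

```bash
python3 st.py
```

```text
t 2.6 tcp_g [-0.1644 -0.0487  0.1948] tip_g [-0.1645 -0.0487  0.0218] 
axes in G [[1.0, 0.001, -0.0], [0.001, -1.0, -0.0], [-0.0, 0.0, -1.0]] 
j [-0.197  0.431 -0.685  0.456 -0.     2.765] F_g [-2.54 -0.99  2.31] w -0.00012926764825239352 [ 0.4579 -0.0164  0.1948]
```

>>> send_rows(
  commands=[
    {"slide": [0.004,0,0],"angular": [0,0,0],"gripper": 0},
    {"slide": [0.003,0,0],"angular": [0,0,0],"gripper": 0},
    {"slide": [0.002,0,0],"angular": [0,0,0],"gripper": 0},
    {"slide": [0.002,0,0],"angular": [0,0,0],"gripper": 0},
  ],
)

```text
time_s: 3.1
ee_pos: [0.4684, -0.0145, 0.1946]
tool_rot: [-0.0, 0.996, 0.09, -0.0]
wrist_force: [-2.6, -0.7, 1.6]
grip_width: 0.0
grip_force: 1.3
```

```bash
python3 st.py
```

```text
t 3.1 tcp_g [-0.1538 -0.0487  0.1946] tip_g [-0.1539 -0.0487  0.0216] 
axes in G [[1.0, 0.001, -0.0], [0.001, -1.0, 0.0], [-0.0, -0.0, -1.0]] 
j [-0.189  0.445 -0.658  0.468  0.     2.773] F_g [-2.69 -0.2   1.64] w 4.6281548599045524e-05 [ 0.4684 -0.0145  0.1946]
```

>>> send_rows(
  commands=[
    {"slide": [0.0015,0,0],"angular": [0,0,0],"gripper": 0},
    {"slide": [0.0015,0,0],"angular": [0,0,0],"gripper": 0},
  ],
)

```text
time_s: 3.35
ee_pos: [0.4711, -0.014, 0.1946]
tool_rot: [-0.0, 0.996, 0.09, -0.0]
wrist_force: [-4.9, -0.7, 3.8]
grip_width: -0.0001
grip_force: 2.7
```

>>> send_rows(
  commands=[
    {"slide": [0.001,0,0],"angular": [0,0,0],"gripper": 0},
    {"slide": [0.001,0,0],"angular": [0,0,0],"gripper": 0},
  ],
)

```text
time_s: 3.6
ee_pos: [0.4717, -0.0137, 0.1944]
tool_rot: [0.0, 0.996, 0.09, -0.002]
wrist_force: [-10.0, -2.5, 5.8]
grip_width: -0.0002
grip_force: 4.8
```

>>> send_rows(
  commands=[
    {"slide": [0.001,0,0],"angular": [0,0,0],"gripper": 0},
    {"slide": [-0.02,0,0],"angular": [0,0,0],"gripper": 0},
    {"slide": [-0.03,0,-0.03],"angular": [0,0,0],"gripper": 0},
    {"slide": [-0.02,-0.02,-0.05],"angular": [0,0,0],"gripper": 0},
    {"slide": [0,-0.03,-0.05],"angular": [0,0,0],"gripper": 0},
  ],
)

```text
time_s: 4.22
ee_pos: [0.3957, 0.0232, 0.326]
tool_rot: [-0.0, 0.996, 0.089, 0.0]
wrist_force: [1.9, -0.9, -0.2]
grip_width: 0.0002
grip_force: 0.0
```

```bash
python3 st.py; python3 - <<'E'
from g import *
import json
from scipy.optimize import least_squares as L
D=[json.loads(l) for l in open('log.txt')]+[[[-1.2692,.326925,-.193621,1.052045,0,1.437],[.232094,-.498288,.403898],None]]
# planar: j4 point assumed; r=sqrt(|xy|^2-.0737^2)
for j,p,_ in D: print(np.round(j,3),np.round(p,4),round(np.hypot(p[0],p[1]),4),'pitch',round(j[1]-j[2]+j[3],3), 'lat',round(-p[0]*np.sin(j[0])+p[1]*np.cos(j[0]),4),'r',round(p[0]*np.cos(j[0])+p[1]*np.sin(j[0]),4))
def f(v):
    a,b,c1,c2,r0,z0=v;o=[]
    for j,p,_ in D:
        r=p[0]*np.cos(j[0])+p[1]*np.sin(j[0])
        t2=j[1];t3=j[1]-j[2]
        o+=[r0+a*np.sin(t2)+b*np.cos(t3)+c1*np.sin(t3)-r, z0+a*np.cos(t2)-b*np.sin(t3)+c1*np.cos(t3)-p[2]]
    return o
s=L(f,[.3,.3,0,0,.1,.3]);print(s.x.round(4),s.cost,np.round(s.fun,4))
E
```

```text
t 4.225 tcp_g [-0.2186  0.0014  0.326 ] tip_g [-0.2185  0.0014  0.153 ] 
axes in G [[1.0, -0.002, 0.001], [-0.002, -1.0, 0.0], [0.001, -0.0, -1.0]] 
j [-1.280e-01  1.230e-01 -6.820e-01  7.650e-01  1.000e-03  2.836e+00] F_g [ 1.7  -1.21 -0.17] w 0.00022953276754465583 [0.3957 0.0232 0.326 ]
[-0.263  0.102 -0.592  0.876 -0.     2.699] [ 0.4085 -0.0337  0.3647] 0.4099 pitch 1.57 lat 0.0736 r 0.4032
[-0.197  0.431 -0.685  0.456 -0.     2.765] [ 0.4579 -0.0164  0.1948] 0.4582 pitch 1.571 lat 0.0736 r 0.4523
[-0.189  0.445 -0.658  0.468  0.     2.773] [ 0.4684 -0.0145  0.1946] 0.4686 pitch 1.571 lat 0.0736 r 0.4628
[-1.280e-01  1.230e-01 -6.820e-01  7.650e-01  1.000e-03  2.836e+00] [0.3957 0.0232 0.326 ] 0.3964 pitch 1.57 lat 0.0737 r 0.3895
[-1.269  0.327 -0.194  1.052  0.     1.437] [ 0.2321 -0.4983  0.4039] 0.5497 pitch 1.573 lat 0.0736 r 0.5447
[5.124e-01 3.977e-01 7.040e-02 6.703e-01 2.000e-04 5.530e-02] 4.4232447509866465e-09 [-0.0001 -0.      0.      0.     -0.      0.      0.     -0.      0.
  0.    ]
```

>>> send_rows(
  commands=[
    {"slide": [0,-0.023,0],"angular": [0,0.1625,0],"gripper": 0},
    {"slide": [0,-0.023,0],"angular": [0,0.1625,0],"gripper": 0},
    {"slide": [0,-0.023,0],"angular": [0,0.1625,0],"gripper": 0},
    {"slide": [0,-0.023,0],"angular": [0,0.1625,0],"gripper": 0},
    {"slide": [0,-0.023,0],"angular": [0,0.1625,0],"gripper": 0},
    {"slide": [0,-0.023,0],"angular": [0,0.1625,0],"gripper": 0},
    {"slide": [0,-0.023,0],"angular": [0,0.1625,0],"gripper": 0},
    {"slide": [0,-0.023,0],"angular": [0,0.1625,0],"gripper": 0},
  ],
)

```text
time_s: 5.22
ee_pos: [0.3939, 0.1893, 0.344]
tool_rot: [-0.047, 0.804, 0.095, 0.585]
wrist_force: [0.8, -0.6, -0.1]
grip_width: -0.0001
grip_force: 0.0
```

```bash
python3 st.py
```

```text
t 5.225 tcp_g [-0.1909  0.1651  0.344 ] tip_g [-0.0265  0.1682  0.2899] 
axes in G [[0.311, 0.03, 0.95], [0.042, -0.999, 0.018], [0.949, 0.035, -0.312]] 
j [ 0.311  0.167 -1.296 -1.143 -0.108  3.141] F_g [ 0.7  -0.76 -0.1 ] w -7.787134481462587e-05 [0.3939 0.1893 0.344 ]
```

```bash
cat > ik.py <<'E'
from g import *
import json
from scipy.optimize import least_squares as L
D=[json.loads(l) for l in open('log.txt')]
D.append([[-1.2692,.326925,-.193621,1.052045,0,1.437],[.232094,-.498288,.403898],None])
def fk(v,j):
    a,b,c,r0,z0,d1,d2,lat,sg=v
    t3=j[1]-j[2];ph=t3+j[3]  # tool below horizontal
    r=r0+a*np.sin(j[1])+b*np.cos(t3)+c*np.sin(t3)+(d1+d2*np.cos(j[4]))*np.cos(ph)
    z=z0+a*np.cos(j[1])-b*np.sin(t3)+c*np.cos(t3)-(d1+d2*np.cos(j[4]))*np.sin(ph)
    l=lat+sg*d2*np.sin(j[4])
    C,S=np.cos(j[0]),np.sin(j[0]);p=np.array([C*r-S*l,S*r+C*l,z])
    t=np.array([np.cos(j[4])*np.cos(ph),sg*np.sin(j[4]),-np.cos(j[4])*np.sin(ph)])
    return p,np.array([C*t[0]-S*t[1],S*t[0]+C*t[1],t[2]])
def fit():
    f=lambda v:np.ravel([(fk(v,j)[0]-p) for j,p,_ in D])
    o=[L(f,[.5,.4,.07,0,.15,d/2,d/2,.0736,g]+np.zeros(9)) for d in(.05,.1,.2) for g in(-1,1)]
    return min(o,key=lambda s:s.cost)
E
python3 - <<'E'
from ik import *
s=fit();print(s.x.round(4),s.cost)
v=s.x.copy();v[8]=np.sign(v[8])
print('dir check',fk(v,D[-2][0])[1],np.array(D[-2][2])[:,2])
q=np.load('q.npy')
for dip in(.0,.25,.4,.5,.6,.8):
  for zz in (.01,):
    tip=np.array([-.056,.188,.149-.016-zz])
    for yaw in (0,.3,-.3):
      tg=np.array([np.cos(dip)*np.cos(yaw),np.cos(dip)*np.sin(yaw),-np.sin(dip)])
      tcp=w(q,tip-.173*tg)[0];T=w([0,0,q[2]],tg)[0]
      h=lambda j:np.r_[fk(v,j)[0]-tcp,.3*(fk(v,j)[1]-T)]
      r=L(h,[.3,.2,-1,0,0],bounds=([-2.65,-.97,-1.3,-1.93,-1.47],[2.65,1.79,1.35,2.1,1.37]))
      print(dip,yaw,'tcp',tcp.round(3),'j',r.x.round(2),'err',np.linalg.norm(r.fun[:3]).round(4),r.fun[3:].round(3))
E
```

```text
[ 0.514   0.3982  0.0697 -0.      0.3032  0.1183  0.1302  0.0736  1.0003] 7.091714647739125e-12
dir check [ 0.93149124  0.18673096 -0.31217883] [ 0.93149124  0.18673096 -0.31217883]
0.0 0 tcp [0.352 0.205 0.123] j [ 0.52  0.99 -1.26 -1.93 -0.4 ] err 0.0669 [-0.009 -0.026 -0.085]
0.0 0.3 tcp [0.369 0.156 0.123] j [ 0.08  0.98 -1.3  -1.93  0.44] err 0.0727 [-0.023  0.011 -0.093]
0.0 -0.3 tcp [0.351 0.257 0.123] j [ 0.73  1.06 -1.15 -1.93 -0.9 ] err 0.0309 [-0.008 -0.021 -0.052]
0.25 0 tcp [0.358 0.206 0.166] j [ 0.46  0.96 -1.3  -1.93 -0.31] err 0.0402 [-0.004 -0.012 -0.019]
0.25 0.3 tcp [0.374 0.159 0.166] j [ 0.13  0.97 -1.3  -1.93  0.35] err 0.0571 [-0.008  0.003 -0.021]
0.25 -0.3 tcp [0.356 0.256 0.166] j [ 0.66  0.96 -1.26 -1.87 -0.75] err 0.0 [-0. -0. -0.]
0.4 0 tcp [0.366 0.207 0.19 ] j [ 0.44  0.75 -1.3  -1.6  -0.26] err 0.0307 [-0.003 -0.008 -0.008]
0.4 0.3 tcp [0.381 0.162 0.19 ] j [ 0.15  0.72 -1.3  -1.54  0.31] err 0.0439 [-0.008  0.001 -0.015]
0.4 -0.3 tcp [0.364 0.255 0.19 ] j [ 0.63  0.7  -1.23 -1.41 -0.68] err 0.0 [-0. -0. -0.]
0.5 0 tcp [0.373 0.209 0.206] j [ 0.41  0.58 -1.3  -1.35 -0.21] err 0.0135 [-0.003 -0.004 -0.006]
0.5 0.3 tcp [0.388 0.166 0.206] j [ 0.15  0.54 -1.3  -1.28  0.29] err 0.0232 [-0.007 -0.001 -0.011]
0.5 -0.3 tcp [0.372 0.254 0.206] j [ 0.6   0.55 -1.19 -1.11 -0.62] err 0.0 [-0. -0. -0.]
0.6 0 tcp [0.382 0.21  0.221] j [ 0.38  0.45 -1.28 -1.12 -0.17] err 0.0 [-0. -0. -0.]
0.6 0.3 tcp [0.396 0.17  0.221] j [ 0.15  0.44 -1.3  -1.11  0.27] err 0.001 [-0.    -0.    -0.001]
0.6 -0.3 tcp [0.381 0.253 0.221] j [ 0.58  0.43 -1.13 -0.83 -0.56] err 0.0 [-0. -0. -0.]
0.8 0 tcp [0.404 0.214 0.247] j [ 0.36  0.26 -1.1  -0.55 -0.13] err 0.0 [-0. -0. -0.]
0.8 0.3 tcp [0.416 0.18  0.247] j [ 0.19  0.24 -1.12 -0.54  0.2 ] err 0.0 [-0. -0. -0.]
0.8 -0.3 tcp [0.403 0.25  0.247] j [ 0.51  0.29 -0.99 -0.37 -0.43] err 0.0 [-0.  0. -0.]
```

```bash
cat > plan.py <<'E'
from ik import *
from st import G,gp,q
from scipy.spatial.transform import Rotation as Ro, Slerp
DIP,YAW=.35,-.45
def Rt(dip=DIP,yaw=YAW):
    z=np.array([np.cos(dip)*np.cos(yaw),np.cos(dip)*np.sin(yaw),-np.sin(dip)])
    x=np.cross([0,0,1],z);x/=np.linalg.norm(x);x=x  # horizontal, grader +y side
    return np.c_[x,np.cross(z,x),z]
E
python3 - <<'E'
from plan import *
v=fit().x;v[8]=1
from st import s,R
for yaw in(-.45,-.6):
 for dip in (.3,.35):
  for n,tip in dict(A=(-.11,.2,.2),B=(-.11,.19,.115),I=(-.062,.19,.115),U=(-.062,.175,.18)).items():
   Rg=Rt(dip,yaw);tcp=w(q,np.array(tip)-.173*Rg[:,2])[0];T=G@Rg[:,2]
   r=L(lambda j:np.r_[fk(v,j)[0]-tcp,.3*(fk(v,j)[1]-T)],[.5,.5,-1.1,-1,-.5],bounds=([-2.65,-.97,-1.3,-1.93,-1.47],[2.65,1.79,1.35,2.1,1.37]))
   print(yaw,dip,n,tcp.round(3),r.x.round(2),np.abs(r.fun).max().round(4))
Rg=Rt(.35,-.45);R1=G@Rg;p1=w(q,np.array([-.11,.2,.2])-.173*Rg[:,2])[0]
print(Rg.round(2))
d=Ro.from_matrix(R.T@R1).as_rotvec();N=10;print('total rot',d,np.linalg.norm(d))
S=Slerp([0,1],Ro.from_matrix([R,R1]));p0=s['ee_pos']
print('rotvec/row',(d/N).round(4))
for k in range(N):
    print((S(k/N).as_matrix().T@(p1-p0)/N).round(4))
E
```

```text
-0.45 0.3 A [0.308 0.282 0.251] [ 0.83  0.48 -1.2  -1.08 -1.02] 0.0
-0.45 0.3 B [0.31  0.272 0.166] [ 0.81  0.82 -1.23 -1.47 -1.  ] 0.0
-0.45 0.3 I [0.357 0.281 0.166] [ 0.74  0.81 -1.15 -1.44 -0.94] 0.0
-0.45 0.3 U [0.36  0.266 0.231] [ 0.7   0.59 -1.19 -1.27 -0.91] 0.0
-0.45 0.35 A [0.311 0.282 0.259] [ 0.82  0.4  -1.18 -0.91 -0.98] 0.0
-0.45 0.35 B [0.312 0.272 0.174] [ 0.8   0.73 -1.22 -1.3  -0.97] 0.0
-0.45 0.35 I [0.36  0.28  0.174] [ 0.73  0.73 -1.14 -1.28 -0.91] 0.0
-0.45 0.35 U [0.362 0.265 0.239] [ 0.69  0.51 -1.17 -1.11 -0.88] 0.0
-0.6 0.3 A [0.316 0.306 0.251] [ 0.87  0.44 -1.04 -0.63 -1.17] 0.0
-0.6 0.3 B [0.318 0.296 0.166] [ 0.85  0.71 -1.09 -0.98 -1.15] 0.0
-0.6 0.3 I [0.365 0.304 0.166] [ 0.78  0.73 -1.02 -1.04 -1.1 ] 0.0
-0.6 0.3 U [0.368 0.29  0.231] [ 0.75  0.54 -1.05 -0.92 -1.08] 0.0
-0.6 0.35 A [0.319 0.304 0.259] [ 0.86  0.39 -1.01 -0.49 -1.12] 0.0
-0.6 0.35 B [0.321 0.295 0.174] [ 0.84  0.64 -1.07 -0.84 -1.11] 0.0
-0.6 0.35 I [0.368 0.303 0.174] [ 0.77  0.67 -1.01 -0.9  -1.06] 0.0
-0.6 0.35 U [0.371 0.288 0.239] [ 0.74  0.49 -1.03 -0.77 -1.04] 0.0
[[ 0.43  0.31  0.85]
 [ 0.9  -0.15 -0.41]
 [-0.    0.94 -0.34]]
total rot [-0.30766061 -0.36881899 -1.3539719 ] 1.4366357966576653
rotvec/row [-0.0308 -0.0369 -0.1354]
[-0.0096 -0.011  -0.0034]
[-0.0082 -0.0121 -0.0034]
[-0.0066 -0.013  -0.0035]
[-0.0049 -0.0137 -0.0037]
[-0.0032 -0.0141 -0.004 ]
[-0.0014 -0.0143 -0.0044]
[ 0.0004 -0.0142 -0.0048]
[ 0.0021 -0.0139 -0.0053]
[ 0.0037 -0.0134 -0.0058]
[ 0.0053 -0.0126 -0.0064]
```

>>> send_rows(
  commands=[
    {"slide": [-0.0096,-0.011,-0.0034],"angular": [-0.031,-0.037,-0.135],"gripper": 0},
    {"slide": [-0.008,-0.012,-0.0034],"angular": [-0.031,-0.037,-0.135],"gripper": 0},
    {"slide": [-0.0066,-0.013,-0.0035],"angular": [-0.031,-0.037,-0.135],"gripper": 0},
    {"slide": [-0.005,-0.0137,-0.0037],"angular": [-0.031,-0.037,-0.135],"gripper": 0},
    {"slide": [-0.003,-0.014,-0.004],"angular": [-0.031,-0.037,-0.135],"gripper": 0},
    {"slide": [-0.0014,-0.0143,-0.0044],"angular": [-0.031,-0.037,-0.135],"gripper": 0},
    {"slide": [0.0004,-0.0142,-0.0048],"angular": [-0.031,-0.037,-0.135],"gripper": 0},
    {"slide": [0.002,-0.014,-0.0053],"angular": [-0.031,-0.037,-0.135],"gripper": 0},
    {"slide": [0.0037,-0.0134,-0.0058],"angular": [-0.031,-0.037,-0.135],"gripper": 0},
    {"slide": [0.0053,-0.0126,-0.0064],"angular": [-0.031,-0.037,-0.135],"gripper": 0},
  ],
)

```text
time_s: 6.48
ee_pos: [0.3099, 0.2819, 0.2587]
tool_rot: [0.456, 0.654, 0.497, 0.344]
wrist_force: [0.8, 0.7, 0.1]
grip_width: -0.0
grip_force: 0.0
```

```bash
python3 st.py; python3 - <<'E'
from plan import *
from st import s,R
R1=G@Rt();print('rot left',Ro.from_matrix(R.T@R1).as_rotvec().round(4))
tip=s['ee_pos']+R@[0,0,.173]
for n,t in dict(B=(-.11,.192,.115),I=(-.063,.192,.115)).items():
    print(n,(R.T@(w(q,t)[0]-tip)).round(4))
print('gx,gy,gz in tool',(R.T@G).round(3).tolist())
E
```

```text
t 6.475 tcp_g [-0.2569  0.2712  0.2587] tip_g [-0.1111  0.2002  0.1986] 
axes in G [[0.437, 0.314, 0.843], [0.899, -0.149, -0.411], [-0.003, 0.938, -0.348]] 
j [ 0.822  0.399 -1.171 -0.888 -0.986  2.162] F_g [0.88 0.5  0.11] w -3.3168957947187556e-05 [0.3099 0.2819 0.2587]
rot left [-0.0052  0.0032  0.0023]
B [-0.0066 -0.0768  0.0334]
I [ 0.014 -0.062  0.073]
gx,gy,gz in tool [[0.437, 0.899, -0.003], [0.314, -0.149, 0.938], [0.843, -0.411, -0.348]]
```

>>> send_rows(
  commands=[
    {"slide": [-0.0022,-0.0256,0.011],"angular": [0,0,0],"gripper": 0},
    {"slide": [-0.0022,-0.0256,0.011],"angular": [0,0,0],"gripper": 0},
    {"slide": [-0.0022,-0.0256,0.011],"angular": [0,0,0],"gripper": 0},
    {"slide": [0.007,0.005,0.0133],"angular": [0,0,0],"gripper": 0},
    {"slide": [0.007,0.005,0.0133],"angular": [0,0,0],"gripper": 0},
    {"slide": [0.0066,0.0048,0.013],"angular": [0,0,0],"gripper": 0},
    {"slide": [0,0,0],"angular": [0,0,0],"gripper": 0},
  ],
)

```text
time_s: 7.35
ee_pos: [0.3599, 0.2821, 0.1767]
tool_rot: [0.455, 0.655, 0.494, 0.346]
wrist_force: [-0.5, -0.1, 0.7]
grip_width: 0.0002
grip_force: 0.0
```

```bash
python3 st.py; python3 - <<'E'
from g import *
b=arm.capture('side')[150:350,140:390];a=arm.capture('top')[140:290,105:355]
cv2.imwrite('pics/p2.png',cv2.resize(b,None,fx=3,fy=3,interpolation=cv2.INTER_CUBIC))
E
```

```text
t 7.35 tcp_g [-0.2078  0.2625  0.1767] tip_g [-0.0619  0.1913  0.1167] 
axes in G [[0.44, 0.31, 0.843], [0.898, -0.155, -0.411], [0.003, 0.938, -0.347]] 
j [ 0.729  0.716 -1.137 -1.25  -0.913  2.073] F_g [-0.53 -0.    0.74] w 0.00018405039160167687 [0.3599 0.2821 0.1767]
```

View pics/p2.png

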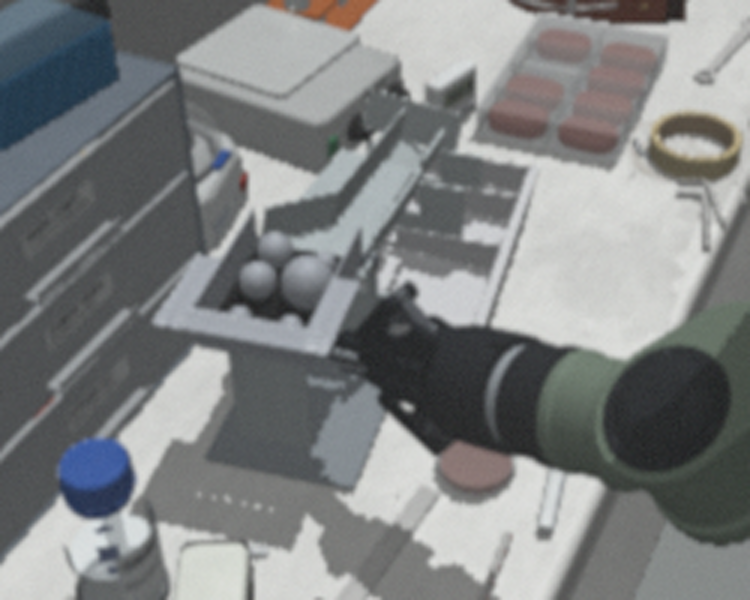

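The fingertips, at about (350,345) in the crop, are under the front lip. The tray is home and the pan is untouched with all its balls in it. Next I'll raise slowly.

>>> send_rows(
  commands=[
    {"slide": [0,0.001,-0.0004],"angular": [0,0,0],"gripper": 0},
    {"slide": [0,0.001,-0.0004],"angular": [0,0,0],"gripper": 0},
    {"slide": [0,0.001,-0.0004],"angular": [0,0,0],"gripper": 0},
    {"slide": [0,0.001,-0.0004],"angular": [0,0,0],"gripper": 0},
    {"slide": [0,0.001,-0.0004],"angular": [0,0,0],"gripper": 0},
    {"slide": [0,0,0],"angular": [0,0,0],"gripper": 0},
  ],
)

```text
time_s: 8.2
ee_pos: [0.3579, 0.2816, 0.1805]
tool_rot: [0.455, 0.655, 0.496, 0.344]
wrist_force: [0.3, -0.2, 0.2]
grip_width: 0.0001
grip_force: 0.0
```

>>> send_rows(
  commands=[
    {"slide": [0,0.0005,-0.0002],"angular": [0,0,0],"gripper": 0},
    {"slide": [0,0.0005,-0.0002],"angular": [0,0,0],"gripper": 0},
    {"slide": [0,0.0005,-0.0002],"angular": [0,0,0],"gripper": 0},
    {"slide": [0,0.0005,-0.0002],"angular": [0,0,0],"gripper": 0},
    {"slide": [0,0,0],"angular": [0,0,0],"gripper": 0},
  ],
)

```text
time_s: 8.82
ee_pos: [0.3579, 0.2816, 0.1826]
tool_rot: [0.455, 0.655, 0.496, 0.344]
wrist_force: [0.7, 0.1, 1.0]
grip_width: -0.0
grip_force: 0.0
```

>>> send_rows(
  commands=[
    {"slide": [0,0.0005,-0.0002],"angular": [0,0,0],"gripper": 0},
    {"slide": [0,0.0005,-0.0002],"angular": [0,0,0],"gripper": 0},
    {"slide": [0,0.0005,-0.0002],"angular": [0,0,0],"gripper": 0},
    {"slide": [0,0.0005,-0.0002],"angular": [0,0,0],"gripper": 0},
  ],
)

```text
time_s: 9.32
ee_pos: [0.3578, 0.2817, 0.1848]
tool_rot: [0.455, 0.655, 0.496, 0.344]
wrist_force: [-0.3, -0.9, 1.0]
grip_width: -0.0003
grip_force: 0.0
```

>>> send_rows(
  commands=[
    {"slide": [0,0.0004,-0.00015],"angular": [0,0,0],"gripper": 0},
    {"slide": [0,0.0004,-0.00015],"angular": [0,0,0],"gripper": 0},
    {"slide": [0,0.0004,-0.00015],"angular": [0,0,0],"gripper": 0},
    {"slide": [0,0.0004,-0.00015],"angular": [0,0,0],"gripper": 0},
  ],
)

```text
time_s: 9.82
ee_pos: [0.3578, 0.2816, 0.1864]
tool_rot: [0.455, 0.655, 0.496, 0.344]
wrist_force: [0.2, 0.0, -0.2]
grip_width: 0.0004
grip_force: 0.0
```

>>> send_rows(
  commands=[
    {"slide": [0,0.0005,-0.0002],"angular": [0,0,0],"gripper": 0},
    {"slide": [0,0.0005,-0.0002],"angular": [0,0,0],"gripper": 0},
    {"slide": [0,0.0005,-0.0002],"angular": [0,0,0],"gripper": 0},
    {"slide": [0,0.0005,-0.0002],"angular": [0,0,0],"gripper": 0},
  ],
)

```text
time_s: 10.32
ee_pos: [0.3578, 0.2817, 0.1886]
tool_rot: [0.455, 0.655, 0.496, 0.344]
wrist_force: [-0.6, -0.5, 0.1]
grip_width: -0.0001
grip_force: 0.0
```

>>> send_rows(
  commands=[
    {"slide": [0,0.0005,-0.0002],"angular": [0,0,0],"gripper": 0},
    {"slide": [0,0.0005,-0.0002],"angular": [0,0,0],"gripper": 0},
    {"slide": [0,0.0005,-0.0002],"angular": [0,0,0],"gripper": 0},
  ],
)

```text
time_s: 10.7
ee_pos: [0.3577, 0.2817, 0.1902]
tool_rot: [0.455, 0.655, 0.496, 0.344]
wrist_force: [-1.5, 0.5, 0.7]
grip_width: -0.0001
grip_force: 0.0
```

>>> send_rows(
  commands=[
    {"slide": [0,0.0005,-0.0002],"angular": [0,0,0],"gripper": 0},
    {"slide": [0,0.0005,-0.0002],"angular": [0,0,0],"gripper": 0},
    {"slide": [0,0.0005,-0.0002],"angular": [0,0,0],"gripper": 0},
  ],
)

```text
time_s: 11.08
ee_pos: [0.3577, 0.2817, 0.1918]
tool_rot: [0.455, 0.655, 0.496, 0.344]
wrist_force: [0.8, 0.1, -0.9]
grip_width: -0.0
grip_force: 0.4
```

>>> send_rows(
  commands=[
    {"slide": [0,0.0004,-0.00015],"angular": [0,0,0],"gripper": 0},
    {"slide": [0,0.0004,-0.00015],"angular": [0,0,0],"gripper": 0},
    {"slide": [0,0.0004,-0.00015],"angular": [0,0,0],"gripper": 0},
  ],
)

```text
time_s: 11.45
ee_pos: [0.3575, 0.2816, 0.1926]
tool_rot: [0.455, 0.655, 0.497, 0.343]
wrist_force: [0.4, -0.7, -5.0]
grip_width: 0.0001
grip_force: 2.3
```

>>> send_rows(
  commands=[
    {"slide": [0,0.0004,-0.00015],"angular": [0,0,0],"gripper": 0},
    {"slide": [0,0.0004,-0.00015],"angular": [0,0,0],"gripper": 0},
    {"slide": [0,0.0004,-0.00015],"angular": [0,0,0],"gripper": 0},
  ],
)

```text
time_s: 11.82
ee_pos: [0.3575, 0.2814, 0.1942]
tool_rot: [0.455, 0.655, 0.496, 0.343]
wrist_force: [1.6, -1.0, -6.4]
grip_width: 0.0
grip_force: 2.6
```

>>> send_rows(
  commands=[
    {"slide": [0,0.0003,-0.0001],"angular": [0,0,0],"gripper": 0},
    {"slide": [0,0.0003,-0.0001],"angular": [0,0,0],"gripper": 0},
    {"slide": [0,0.0003,-0.0001],"angular": [0,0,0],"gripper": 0},
    {"slide": [0,0.0003,-0.0001],"angular": [0,0,0],"gripper": 0},
    {"slide": [0,0.0003,-0.0001],"angular": [0,0,0],"gripper": 0},
    {"slide": [0,0.0003,-0.0001],"angular": [0,0,0],"gripper": 0},
  ],
)

```text
time_s: 12.58
ee_pos: [0.3576, 0.2814, 0.1962]
tool_rot: [0.455, 0.655, 0.496, 0.343]
wrist_force: [1.1, -4.6, -6.4]
grip_width: -0.0
grip_force: 3.2
```

```bash
cat > see.py <<'E'
import sys
from g import *
T=arm.capture('top')[140:290,105:355];S=arm.capture('side')[150:350,140:390]
np.savez('pics/%s.npz'%sys.argv[1],T=T,S=S)
cv2.imwrite('pics/%s.png'%sys.argv[1],np.hstack([cv2.resize(T,None,fx=1.6,fy=1.6,interpolation=cv2.INTER_CUBIC),cv2.resize(S,(300,240))]) if 0 else cv2.resize(T,None,fx=3.2,fy=3.2,interpolation=cv2.INTER_CUBIC))
# lane & pan occupancy: bright-grey blobs in the black pan floor (top crop)
P=T[30:75,70:130].astype(int).mean(2);print('pan bright px',int((P[8:36,12:60]>90).sum()),arm.state()['wrist_force'].round(1),arm.state()['time_s'])
E
python3 see.py s1
```

```text
pan bright px 538 [-0.4 -4.7 -6.1] 12.675
```

>>> send_rows(
  commands=[
    {"slide": [-0.0002,0.0003,0],"angular": [0,0,0],"gripper": 0},
    {"slide": [-0.0002,0.0003,0],"angular": [0,0,0],"gripper": 0},
    {"slide": [-0.0002,0.0003,0],"angular": [0,0,0],"gripper": 0},
    {"slide": [-0.0002,0.0003,0],"angular": [0,0,0],"gripper": 0},
    {"slide": [-0.0002,0.0003,0],"angular": [0,0,0],"gripper": 0},
    {"slide": [-0.0002,0.0003,0],"angular": [0,0,0],"gripper": 0},
  ],
)

```text
time_s: 13.42
ee_pos: [0.3579, 0.2804, 0.198]
tool_rot: [0.455, 0.655, 0.496, 0.344]
wrist_force: [-3.1, -3.9, -5.4]
grip_width: -0.0
grip_force: 3.3
```

```bash
python3 see.py s2
```

```text
pan bright px 548 [-3.3 -4.  -5.3] 13.525
```

View pics/s2.png

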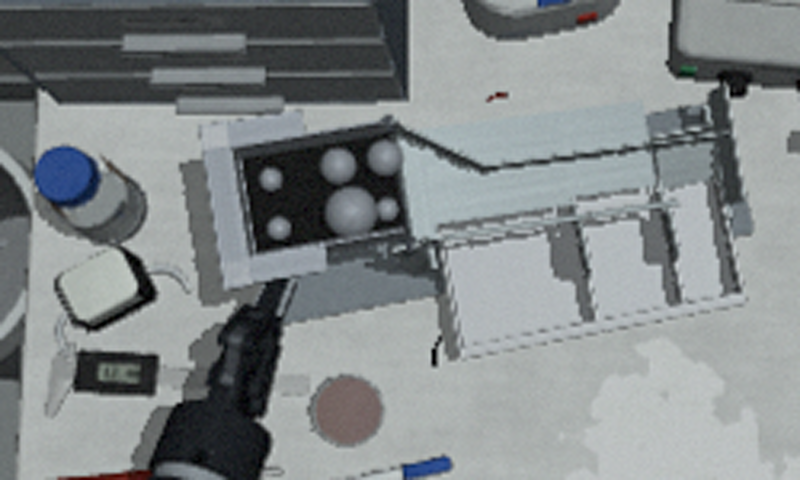

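The big ball (350,210) and the middle balls have begun rolling toward the mouth at x≈405. The tray is home with its lanes clear. I'll continue slowly.

>>> send_rows(
  commands=[
    {"slide": [-0.0001,0.0002,0],"angular": [0,0,0],"gripper": 0},
    {"slide": [-0.0001,0.0002,0],"angular": [0,0,0],"gripper": 0},
    {"slide": [-0.0001,0.0002,0],"angular": [0,0,0],"gripper": 0},
    {"slide": [-0.0001,0.0002,0],"angular": [0,0,0],"gripper": 0},
    {"slide": [-0.0001,0.0002,0],"angular": [0,0,0],"gripper": 0},
    {"slide": [-0.0001,0.0002,0],"angular": [0,0,0],"gripper": 0},
    {"slide": [-0.0001,0.0002,0],"angular": [0,0,0],"gripper": 0},
    {"slide": [-0.0001,0.0002,0],"angular": [0,0,0],"gripper": 0},
  ],
)

```text
time_s: 14.52
ee_pos: [0.3583, 0.2797, 0.1998]
tool_rot: [0.455, 0.654, 0.496, 0.344]
wrist_force: [-5.2, -1.9, -3.4]
grip_width: 0.0002
grip_force: 2.8
```

```bash
python3 see.py s3
```

```text
pan bright px 285 [-4.9 -2.2 -4.4] 14.625
```

>>> send_rows(
  commands=[
    {"slide": [-0.0001,0.0002,0],"angular": [0,0,0],"gripper": 0},
    {"slide": [-0.0001,0.0002,0],"angular": [0,0,0],"gripper": 0},
    {"slide": [-0.0001,0.0002,0],"angular": [0,0,0],"gripper": 0},
    {"slide": [-0.0001,0.0002,0],"angular": [0,0,0],"gripper": 0},
    {"slide": [-0.0001,0.0002,0],"angular": [0,0,0],"gripper": 0},
    {"slide": [-0.0001,0.0002,0],"angular": [0,0,0],"gripper": 0},
  ],
)

```text
time_s: 15.38
ee_pos: [0.3588, 0.2793, 0.201]
tool_rot: [0.455, 0.654, 0.496, 0.345]
wrist_force: [-4.9, -0.6, -2.9]
grip_width: -0.0
grip_force: 2.1
```

```bash
python3 see.py s4
```

```text
pan bright px 271 [-4.3 -0.1 -2.4] 15.475
```

View pics/s4.png

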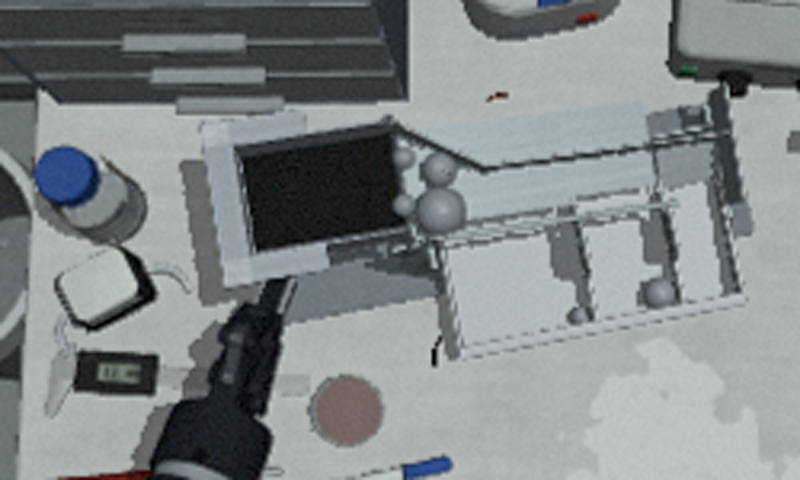

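One small and one middle ball are already in their lanes. The 40 mm ball at (438,210) and a 28 mm ball at (438,168) are side by side at the throat, with two small balls behind them. I'll hold for a second and check whether they are moving.

>>> send_rows(
  commands=[
    {"slide": [0,0,0],"angular": [0,0,0],"gripper": 0},
    {"slide": [0,0,0],"angular": [0,0,0],"gripper": 0},
    {"slide": [0,0,0],"angular": [0,0,0],"gripper": 0},
    {"slide": [0,0,0],"angular": [0,0,0],"gripper": 0},
    {"slide": [0,0,0],"angular": [0,0,0],"gripper": 0},
    {"slide": [0,0,0],"angular": [0,0,0],"gripper": 0},
  ],
)

```text
time_s: 16.23
ee_pos: [0.3588, 0.2789, 0.2007]
tool_rot: [0.455, 0.655, 0.496, 0.344]
wrist_force: [-0.4, 1.8, -1.6]
grip_width: 0.0001
grip_force: 1.0
```

```bash
python3 see.py s5; python3 - <<'E'
import numpy as np
f=lambda n:np.load(f'pics/{n}.npz')['T'].astype(int)[25:90,110:240]
for a,b in(('s3','s4'),('s4','s5')):
    d=np.abs(f(a)-f(b)).max(2)>45;y,x=np.nonzero(d);print(a,b,d.sum(),list(zip((x+110)*3.2//1,(y+25)*3.2//1))[:12])
E
```

```text
pan bright px 264 [ 0.3  1.1 -1.7] 16.325
s3 s4 84 [(np.float64(400.0), np.float64(147.0)), (np.float64(403.0), np.float64(147.0)), (np.float64(406.0), np.float64(147.0)), (np.float64(400.0), np.float64(150.0)), (np.float64(403.0), np.float64(150.0)), (np.float64(406.0), np.float64(150.0)), (np.float64(409.0), np.float64(150.0)), (np.float64(393.0), np.float64(153.0)), (np.float64(409.0), np.float64(153.0)), (np.float64(412.0), np.float64(153.0)), (np.float64(393.0), np.float64(156.0)), (np.float64(396.0), np.float64(156.0))]
s4 s5 22 [(np.float64(400.0), np.float64(147.0)), (np.float64(412.0), np.float64(147.0)), (np.float64(416.0), np.float64(147.0)), (np.float64(416.0), np.float64(150.0)), (np.float64(419.0), np.float64(150.0)), (np.float64(393.0), np.float64(153.0)), (np.float64(396.0), np.float64(153.0)), (np.float64(403.0), np.float64(153.0)), (np.float64(419.0), np.float64(153.0)), (np.float64(393.0), np.float64(156.0)), (np.float64(396.0), np.float64(156.0)), (np.float64(400.0), np.float64(156.0))]
```

```bash
python3 - <<'E'
from g import *
from st import gp
T=lambda x,y:(105+x/3.2,140+y/3.2)
# board z at x,y unknown: hinge z .118 at y .092 approx board head ~.11
for n,uv,r in(('40',(438,210),.02),('28',(438,168),.014),('18a',(416,150),.009),('18b',(403,205),.009)):
    y=.08
    for _ in range(5):
        z=.112-np.tan(.209)*(.09-y)+r; p=gp(ray('top',T(*uv),z)); y=p[1]
    print(n,p.round(4))
for uv in((395,125),(485,168),(412,240),(437,232),(437,240),(670,203)):print(uv,gp(ray('top',T(*uv),.13)).round(3))
S=np.load('pics/s5.npz')
a=cv2.resize(S['T'][20:85,100:200],None,fx=5,fy=5,interpolation=cv2.INTER_CUBIC)
b=cv2.resize(S['S'][50:140,50:160],None,fx=4,fy=4,interpolation=cv2.INTER_CUBIC)
c=np.zeros((685,500,3),np.uint8);c[:325]=a;c[325:,:440]=b;cv2.imwrite('pics/j.png',cv2.resize(c,(430,589)))
E
```

```text
40 [-0.0338  0.0658  0.1269]
28 [0.0007 0.0602 0.1197]
18a [0.0186 0.0746 0.1177]
18b [-0.0236  0.0918  0.1214]
(395, 125) [0.038 0.087 0.13 ]
(485, 168) [-0.009  0.024  0.13 ]
(412, 240) [-0.054  0.089  0.13 ]
(437, 232) [-0.051  0.069  0.13 ]
(437, 240) [-0.057  0.071  0.13 ]
(670, 203) [-0.063 -0.11   0.13 ]
```

View pics/j.png

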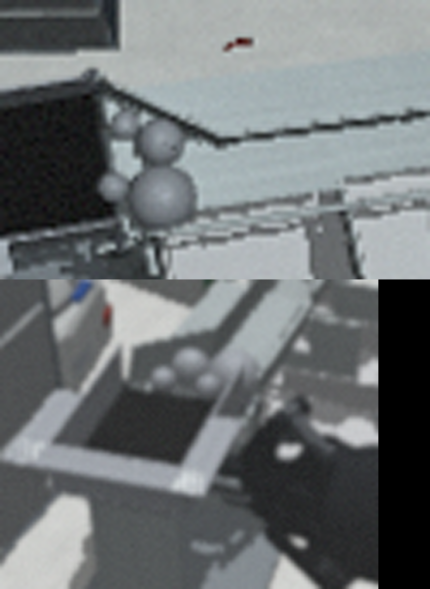

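The picture shows the 40 mm and 28 mm balls bridging between the slanted wall and the bar. Both remaining 18 mm balls are behind them at the pan's mouth. I'll lower the pan gently, then nudge the balls forward from above with the fingertip.

>>> send_rows(
  commands=[
    {"slide": [0.0001,-0.0005,0.0001],"angular": [0,0,0],"gripper": 0},
    {"slide": [0.0001,-0.0005,0.0001],"angular": [0,0,0],"gripper": 0},
    {"slide": [0.0001,-0.0005,0.0001],"angular": [0,0,0],"gripper": 0},
    {"slide": [0.0001,-0.0005,0.0001],"angular": [0,0,0],"gripper": 0},
    {"slide": [0.0001,-0.0005,0.0001],"angular": [0,0,0],"gripper": 0},
    {"slide": [0.0001,-0.0005,0.0001],"angular": [0,0,0],"gripper": 0},
    {"slide": [0.0001,-0.0005,0.0001],"angular": [0,0,0],"gripper": 0},
    {"slide": [0.0001,-0.0005,0.0001],"angular": [0,0,0],"gripper": 0},
    {"slide": [0.0001,-0.0005,0.0001],"angular": [0,0,0],"gripper": 0},
    {"slide": [0.0001,-0.0005,0.0001],"angular": [0,0,0],"gripper": 0},
  ],
)

```text
time_s: 17.58
ee_pos: [0.3581, 0.2799, 0.1955]
tool_rot: [0.455, 0.655, 0.496, 0.344]
wrist_force: [0.4, 0.8, -2.7]
grip_width: -0.0
grip_force: 0.9
```

>>> send_rows(
  commands=[
    {"slide": [0.0001,-0.0005,0.0001],"angular": [0,0,0],"gripper": 0},
    {"slide": [0.0001,-0.0005,0.0001],"angular": [0,0,0],"gripper": 0},
    {"slide": [0.0001,-0.0005,0.0001],"angular": [0,0,0],"gripper": 0},
    {"slide": [0.0001,-0.0005,0.0001],"angular": [0,0,0],"gripper": 0},
    {"slide": [0.0001,-0.0005,0.0001],"angular": [0,0,0],"gripper": 0},
    {"slide": [0.0001,-0.0005,0.0001],"angular": [0,0,0],"gripper": 0},
    {"slide": [0.0001,-0.0005,0.0001],"angular": [0,0,0],"gripper": 0},
    {"slide": [0,-0.0005,0.0001],"angular": [0,0,0],"gripper": 0},
    {"slide": [0,-0.0005,0.0002],"angular": [0,0,0],"gripper": 0},
    {"slide": [0,-0.0005,0.0002],"angular": [0,0,0],"gripper": 0},
  ],
)

```text
time_s: 18.82
ee_pos: [0.3578, 0.2807, 0.1906]
tool_rot: [0.455, 0.655, 0.496, 0.344]
wrist_force: [0.5, -0.0, -1.0]
grip_width: 0.0
grip_force: 0.0
```

```bash
python3 see.py s6; python3 st.py;python3 - <<'E'
import numpy as np
f=lambda n:np.load(f'pics/{n}.npz')['T'].astype(int)[25:90,110:240]
d=np.abs(f('s5')-f('s6')).max(2)>45;y,x=np.nonzero(d);print(d.sum(),list(zip(((x+110)*3.2).astype(int).tolist(),((y+25)*3.2).astype(int).tolist()))[:20])
E
```

```text
pan bright px 252 [-0.   0.2  0. ] 18.925
t 18.925 tcp_g [-0.2101  0.2615  0.1905] tip_g [-0.0645  0.1903  0.1301] 
axes in G [[0.439, 0.314, 0.842], [0.899, -0.152, -0.411], [-0.001, 0.937, -0.349]] 
j [ 0.73   0.668 -1.143 -1.203 -0.913  2.073] F_g [0.   0.18 0.01] w 7.986024361025635e-05 [0.3577 0.2807 0.1905]
50 [(409, 176), (412, 176), (416, 176), (406, 179), (409, 179), (403, 182), (406, 182), (409, 182), (419, 182), (422, 182), (403, 185), (406, 185), (409, 185), (419, 185), (422, 185), (406, 188), (409, 188), (412, 188), (416, 188), (419, 188)]
```

```bash
python3 - <<'E'
from plan import *
from st import s,R
v=fit().x;v[8]=1
p0=s['ee_pos'];p1=p0+G@[-.05,0,.10]
Rd=np.array([[-1,0,0],[0,1,0],[0,0,-1.]]);R1=G@Rd
p2=w(q,[[-.033,.125,.21+.173]])[0]
d=Ro.from_matrix(R.T@R1).as_rotvec();print(d,np.linalg.norm(d))
N=13;S=Slerp([0,1],Ro.from_matrix([R,R1]));print('rv',(d/N).round(4))
print('exit x -25mm',(R.T@G@[-.025,0,0]).round(4),'up 50',(R.T@[0,0,.05]).round(4))
for k in range(N+1):
    M=S(k/N).as_matrix();p=p1+(p2-p1)*k/N
    r=L(lambda j:np.r_[fk(v,j)[0]-p,.3*(fk(v,j)[1]-M[:,2])],s['joints'][:5],bounds=([-2.65,-.97,-1.3,-1.93,-1.47],[2.65,1.79,1.35,2.1,1.37]))
    print((M.T@(p2-p1)/N).round(4),'tip',gp(p+M@[0,0,.173]).round(3),r.x.round(2),r.cost.round(5))
E
```

```text
[ 0.75115439  1.20491919 -1.73315923] 2.240514242683848
rv [ 0.0578  0.0927 -0.1333]
exit x -25mm [-0.011  -0.0079 -0.021 ] up 50 [-0.0001  0.0469 -0.0175]
[-0.0018  0.0138  0.0165] tip [-0.114  0.19   0.23 ] [ 0.81  0.28 -1.17 -0.78 -0.97] 0.0
[-0.0051  0.0142  0.0154] tip [-0.095  0.196  0.227] [ 0.73  0.24 -1.18 -0.79 -0.8 ] 0.0
[-0.0084  0.0142  0.014 ] tip [-0.078  0.201  0.223] [ 0.65  0.19 -1.16 -0.73 -0.63] 0.0
[-0.0115  0.0136  0.0122] tip [-0.064  0.204  0.219] [ 0.57  0.14 -1.13 -0.62 -0.47] 0.0
[-0.0143  0.0125  0.0103] tip [-0.053  0.207  0.214] [ 0.49  0.1  -1.08 -0.49 -0.32] 0.0
[-0.0167  0.011   0.0082] tip [-0.045  0.208  0.209] [ 0.42  0.08 -1.01 -0.33 -0.19] 0.0
[-0.0187  0.009   0.0059] tip [-0.039  0.206  0.205] [ 0.36  0.07 -0.93 -0.16 -0.08] 0.0
[-0.0202  0.0067  0.0037] tip [-0.036  0.203  0.201] [ 0.31  0.09 -0.84  0.01  0.01] 0.0
[-0.0211  0.0041  0.0014] tip [-0.034  0.196  0.199] [ 0.27  0.12 -0.73  0.19  0.06] 0.0
[-0.0215  0.0013 -0.0007] tip [-0.033  0.187  0.197] [ 0.24  0.16 -0.62  0.37  0.09] 0.0
[-0.0214 -0.0017 -0.0027] tip [-0.034  0.176  0.198] [ 0.22  0.21 -0.5   0.55  0.1 ] 0.0
[-0.0206 -0.0047 -0.0044] tip [-0.034  0.161  0.2  ] [ 0.2   0.27 -0.38  0.72  0.08] 0.0
[-0.0193 -0.0077 -0.0059] tip [-0.034  0.144  0.204] [ 0.19  0.34 -0.26  0.88  0.05] 0.0
[-0.0175 -0.0105 -0.0071] tip [-0.033  0.125  0.21 ] [ 0.18  0.4  -0.13  1.03  0.  ] 0.0
```

>>> send_rows(
  commands=[
    {"slide": [-0.011,-0.008,-0.021],"angular": [0,0,0],"gripper": 0},
    {"slide": [-0.011,-0.008,-0.021],"angular": [0,0,0],"gripper": 0},
    {"slide": [0,0.047,-0.0175],"angular": [0,0,0],"gripper": 0},
    {"slide": [0,0.047,-0.0175],"angular": [0,0,0],"gripper": 0},
    {"slide": [-0.0018,0.0138,0.0165],"angular": [0.058,0.093,-0.133],"gripper": 0},
    {"slide": [-0.005,0.0142,0.0154],"angular": [0.058,0.093,-0.133],"gripper": 0},
    {"slide": [-0.0084,0.0142,0.014],"angular": [0.058,0.093,-0.133],"gripper": 0},
    {"slide": [-0.0115,0.0136,0.0122],"angular": [0.058,0.093,-0.133],"gripper": 0},
    {"slide": [-0.0143,0.0125,0.0103],"angular": [0.058,0.093,-0.133],"gripper": 0},
    {"slide": [-0.0167,0.011,0.0082],"angular": [0.058,0.093,-0.133],"gripper": 0},
  ],
)

```text
time_s: 20.18
ee_pos: [0.423, 0.2279, 0.3334]
tool_rot: [0.284, 0.362, 0.861, 0.217]
wrist_force: [0.4, -0.0, -0.9]
grip_width: -0.0
grip_force: 0.0
```

>>> send_rows(
  commands=[
    {"slide": [-0.0187,0.009,0.006],"angular": [0.058,0.093,-0.133],"gripper": 0},
    {"slide": [-0.02,0.0067,0.0037],"angular": [0.058,0.093,-0.133],"gripper": 0},
    {"slide": [-0.021,0.004,0.0014],"angular": [0.058,0.093,-0.133],"gripper": 0},
    {"slide": [-0.0215,0.0013,-0.0007],"angular": [0.058,0.093,-0.133],"gripper": 0},
    {"slide": [-0.0214,-0.0017,-0.0027],"angular": [0.058,0.093,-0.133],"gripper": 0},
    {"slide": [-0.0206,-0.0047,-0.0044],"angular": [0.058,0.093,-0.133],"gripper": 0},
    {"slide": [-0.0193,-0.0077,-0.0059],"angular": [0.058,0.093,-0.133],"gripper": 0},
    {"slide": [0,0,0],"angular": [0,0,0],"gripper": 0},
  ],
)

```text
time_s: 21.18
ee_pos: [0.5579, 0.1778, 0.3815]
tool_rot: [-0.002, -0.088, 0.996, 0.001]
wrist_force: [-0.3, 0.9, -0.3]
grip_width: 0.0002
grip_force: 0.0
```

```bash
python3 st.py; python3 - <<'E'
from plan import *
from st import s,R
Rd=np.array([[-1,0,0],[0,1,0],[0,0,-1.]]);R1=G@Rd
print('rot left',Ro.from_matrix(R.T@R1).as_rotvec().round(4))
E
```

```text
t 21.175 tcp_g [-0.0315  0.1246  0.3815] tip_g [-0.0322  0.1251  0.2085] 
axes in G [[-1.0, 0.003, -0.004], [0.003, 1.0, 0.003], [0.004, 0.003, -1.0]] 
j [ 0.182  0.409 -0.131  1.035  0.003  0.006] F_g [-0.14  0.96 -0.27] w 0.00022482571746095965 [0.5579 0.1778 0.3815]
rot left [ 0.0028 -0.0039 -0.0034]
```

>>> send_rows(
  commands=[
    {"slide": [0.001,0,0.03],"angular": [0,0,0],"gripper": 0},
    {"slide": [0,0,0.03],"angular": [0,0,0],"gripper": 0},
    {"slide": [0,0,0.014],"angular": [0,0,0],"gripper": 0},
    {"slide": [0,0,0.005],"angular": [0,0,0],"gripper": 0},
    {"slide": [0,0,0.004],"angular": [0,0,0],"gripper": 0},
    {"slide": [0,-0.006,0],"angular": [0,0,0],"gripper": 0},
    {"slide": [0,-0.006,0],"angular": [0,0,0],"gripper": 0},
    {"slide": [0,-0.004,0],"angular": [0,0,0],"gripper": 0},
    {"slide": [0,-0.003,0],"angular": [0,0,0],"gripper": 0},
  ],
)

```text
time_s: 22.3
ee_pos: [0.5585, 0.1588, 0.2992]
tool_rot: [-0.002, -0.089, 0.996, 0.001]
wrist_force: [0.8, 0.3, -0.0]
grip_width: -0.0
grip_force: 0.0
```

```bash
python3 st.py; python3 see.py s7
```

```text
t 22.3 tcp_g [-0.0343  0.1058  0.2992] tip_g [-0.0349  0.1063  0.1262] 
axes in G [[-1.0, 0.002, -0.004], [0.002, 1.0, 0.003], [0.004, 0.003, -1.0]] 
j [ 0.149  0.472 -0.258  0.846  0.003 -0.028] F_g [ 0.82  0.16 -0.03] w -1.4885043382799493e-05 [0.5585 0.1588 0.2992]
pan bright px 126 [ 0.1 -0.1 -0.2] 22.4
```

>>> send_rows(
  commands=[
    {"slide": [-0.001,-0.002,0],"angular": [0,0,0],"gripper": 0},
    {"slide": [-0.001,-0.002,0],"angular": [0,0,0],"gripper": 0},
    {"slide": [0,-0.001,0],"angular": [0,0,0],"gripper": 0},
    {"slide": [0,-0.001,0],"angular": [0,0,0],"gripper": 0},
    {"slide": [0,-0.001,0],"angular": [0,0,0],"gripper": 0},
  ],
)

```text
time_s: 23.02
ee_pos: [0.5615, 0.1528, 0.299]
tool_rot: [-0.002, -0.089, 0.996, 0.001]
wrist_force: [0.6, -0.3, -0.2]
grip_width: -0.0002
grip_force: 0.0
```

>>> send_rows(
  commands=[
    {"slide": [0,-0.001,0],"angular": [0,0,0],"gripper": 0},
    {"slide": [0,-0.001,0],"angular": [0,0,0],"gripper": 0},
    {"slide": [0,-0.001,0],"angular": [0,0,0],"gripper": 0},
  ],
)

```text
time_s: 23.4
ee_pos: [0.562, 0.1498, 0.299]
tool_rot: [-0.002, -0.089, 0.996, 0.001]
wrist_force: [-0.2, -0.1, 0.3]
grip_width: 0.0001
grip_force: 0.0
```

>>> send_rows(
  commands=[
    {"slide": [0,-0.001,0],"angular": [0,0,0],"gripper": 0},
    {"slide": [0,-0.001,0],"angular": [0,0,0],"gripper": 0},
    {"slide": [0,-0.001,0],"angular": [0,0,0],"gripper": 0},
  ],
)

```text
time_s: 23.78
ee_pos: [0.5626, 0.1468, 0.2989]
tool_rot: [-0.002, -0.089, 0.996, 0.001]
wrist_force: [0.8, -1.0, -0.6]
grip_width: -0.0005
grip_force: 0.0
```

```bash
python3 st.py; python3 see.py s8; python3 - <<'E'
import numpy as np
for k in 'TS':
    f=lambda n:np.load(f'pics/{n}.npz')[k].astype(int)
    d=np.abs(f('s6')-f('s8')).max(2)>45
    if k=='T':
        for n,(x0,y0,x1,y1) in dict(lane18=(142,70,180,110),lane28=(183,65,210,105),lane40=(213,60,230,100),board=(132,40,200,68)).items(): print(n,d[y0:y1,x0:x1].sum())
E
```

```text
t 23.775 tcp_g [-0.0324  0.0933  0.2989] tip_g [-0.0332  0.0938  0.1259] 
axes in G [[-1.0, 0.001, -0.004], [0.001, 1.0, 0.003], [0.004, 0.003, -1.0]] 
j [ 0.128  0.473 -0.255  0.846  0.003 -0.05 ] F_g [ 0.57 -1.16 -0.57] w -0.0005106015550337487 [0.5626 0.1468 0.2989]
pan bright px 168 [ 1.5  0.5 -0.5] 23.875
lane18 8
lane28 0
lane40 0
board 251
```

>>> send_rows(
  commands=[
    {"slide": [0,-0.001,0],"angular": [0,0,0],"gripper": 0},
    {"slide": [0,-0.001,0],"angular": [0,0,0],"gripper": 0},
    {"slide": [0,-0.001,0],"angular": [0,0,0],"gripper": 0},
  ],
)

```text
time_s: 24.25
ee_pos: [0.5631, 0.1439, 0.299]
tool_rot: [-0.002, -0.089, 0.996, 0.001]
wrist_force: [-0.3, -0.1, 0.0]
grip_width: -0.0001
grip_force: 0.1
```

>>> send_rows(
  commands=[
    {"slide": [0,-0.001,0],"angular": [0,0,0],"gripper": 0},
    {"slide": [0,-0.001,0],"angular": [0,0,0],"gripper": 0},
    {"slide": [0,-0.001,0],"angular": [0,0,0],"gripper": 0},
  ],
)

```text
time_s: 24.62
ee_pos: [0.5638, 0.1416, 0.2993]
tool_rot: [-0.002, -0.089, 0.996, 0.002]
wrist_force: [-0.1, 6.1, 3.1]
grip_width: 0.0003
grip_force: 3.0
```

```bash
python3 see.py s8b; cp pics/s8b.png pics/v9.png
```

```text
pan bright px 213 [-1.   5.7  3.7] 24.725
```

View pics/v9.png

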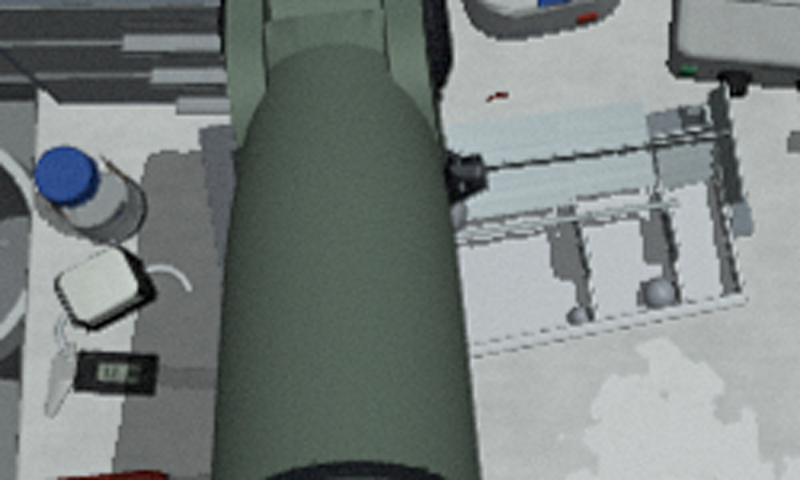

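The forearm hides the throat. Only the rim of the 40 mm ball shows, at (458,215), and it is unmoved. The force reading shows the finger is touching it. I'll keep nudging.

>>> send_rows(
  commands=[
    {"slide": [0,-0.001,0],"angular": [0,0,0],"gripper": 0},
    {"slide": [0,-0.001,0],"angular": [0,0,0],"gripper": 0},
  ],
)

```text
time_s: 24.98
ee_pos: [0.5642, 0.1402, 0.2996]
tool_rot: [-0.002, -0.089, 0.996, 0.003]
wrist_force: [-1.3, 7.3, 4.5]
grip_width: 0.0005
grip_force: 4.8
```

>>> send_rows(
  commands=[
    {"slide": [0,-0.001,0],"angular": [0,0,0],"gripper": 0},
    {"slide": [0,-0.001,0],"angular": [0,0,0],"gripper": 0},
  ],
)

```text
time_s: 25.22
ee_pos: [0.5645, 0.1388, 0.2999]
tool_rot: [-0.001, -0.09, 0.996, 0.004]
wrist_force: [-0.5, 10.8, 6.5]
grip_width: -0.0006
grip_force: 6.2
```

```bash
python3 see.py s9; python3 - <<'E'
import numpy as np
for n in('s6','s8b','s9'):
    T=np.load(f'pics/{n}.npz')['T'].astype(int).mean(2); print(n,T[62,136:156].astype(int).tolist(),T[67,136:156].astype(int).tolist())
for n in('s6','s9'):
    S=np.load(f'pics/{n}.npz')['S'].astype(int).mean(2); print(n,S.shape)
E
```

```text
pan bright px 221 [-1.2  9.4  6.4] 25.325
s6 [144, 143, 141, 139, 137, 133, 128, 108, 117, 176, 185, 184, 181, 181, 180, 178, 179, 178, 177, 176] [135, 141, 143, 141, 133, 125, 123, 116, 99, 126, 188, 170, 168, 170, 171, 166, 165, 160, 143, 132]
s8b [66, 67, 63, 54, 28, 11, 17, 37, 48, 103, 154, 196, 188, 190, 184, 186, 182, 185, 181, 183] [71, 68, 66, 59, 65, 102, 130, 123, 108, 110, 166, 177, 172, 175, 174, 169, 167, 164, 146, 134]
s9 [69, 72, 71, 65, 61, 50, 28, 28, 49, 98, 153, 197, 191, 189, 187, 184, 187, 181, 182, 186] [79, 73, 67, 70, 65, 56, 61, 94, 116, 104, 138, 183, 171, 177, 171, 171, 169, 162, 147, 135]
s6 (200, 250)
s9 (200, 250)
```

>>> send_rows(
  commands=[
    {"slide": [0,-0.001,0.0005],"angular": [0,0,0],"gripper": 0},
    {"slide": [0,-0.001,0.0005],"angular": [0,0,0],"gripper": 0},
    {"slide": [0,-0.001,0],"angular": [0,0,0],"gripper": 0},
  ],
)

```text
time_s: 25.7
ee_pos: [0.565, 0.137, 0.2999]
tool_rot: [-0.001, -0.09, 0.996, 0.006]
wrist_force: [-3.2, 14.5, 11.8]
grip_width: -0.0
grip_force: 9.8
```

```bash
python3 see.py s10; python3 - <<'E'
import numpy as np
for n in('s9','s10'):
    T=np.load(f'pics/{n}.npz')['T'].astype(int).mean(2); print(n,T[62,140:156].astype(int).tolist(),T[67,140:156].astype(int).tolist())
E
```

```text
pan bright px 248 [-4.  14.  12.2] 25.8
s9 [61, 50, 28, 28, 49, 98, 153, 197, 191, 189, 187, 184, 187, 181, 182, 186] [65, 56, 61, 94, 116, 104, 138, 183, 171, 177, 171, 171, 169, 162, 147, 135]
s10 [70, 68, 52, 45, 40, 73, 142, 200, 191, 188, 188, 185, 183, 184, 184, 180] [72, 64, 61, 60, 80, 111, 130, 181, 171, 177, 174, 167, 169, 165, 148, 134]
```

>>> send_rows(
  commands=[
    {"slide": [0,0.008,0],"angular": [0,0,0],"gripper": 0},
    {"slide": [0,0,-0.03],"angular": [0,0,0],"gripper": 0},
    {"slide": [0,0,-0.03],"angular": [0,0,0],"gripper": 0},
    {"slide": [0,-0.03,0],"angular": [0,0,0],"gripper": 0},
    {"slide": [0,-0.03,0],"angular": [0,0,0],"gripper": 0},
    {"slide": [0,0,0],"angular": [0,0,0],"gripper": 0},
  ],
)

```text
time_s: 26.55
ee_pos: [0.5746, 0.0807, 0.3575]
tool_rot: [-0.003, -0.087, 0.996, 0.0]
wrist_force: [-0.6, 0.5, 0.0]
grip_width: -0.0002
grip_force: 0.0
```

```bash
python3 st.py; python3 see.py s11; python3 - <<'E'
import numpy as np
f=lambda n:np.load(f'pics/{n}.npz')['T'].astype(int)
d=np.abs(f('s6')-f('s11')).max(2)>45
for n,(x0,y0,x1,y1) in dict(lane18=(145,75,180,110),lane28=(185,70,208,100),lane40=(215,65,228,92)).items(): print(n,d[y0:y1,x0:x1].sum())
E
```

```text
t 26.55 tcp_g [-0.0324  0.0261  0.3575] tip_g [-0.0332  0.0263  0.1845] 
axes in G [[-1.0, 0.004, -0.005], [0.004, 1.0, 0.001], [0.005, 0.001, -1.0]] 
j [ 0.012  0.418 -0.181  0.977  0.    -0.162] F_g [-0.48  0.58  0.02] w -0.00021436375436585046 [0.5746 0.0807 0.3575]
pan bright px 242 [-0.1 -0.1 -0.1] 26.65
lane18 1090
lane28 0
lane40 0
```

>>> send_rows(
  commands=[
    {"slide": [-0.001,0,0.03],"angular": [0,0,0],"gripper": 0},
    {"slide": [0,0,0.02],"angular": [0,0,0],"gripper": 0},
    {"slide": [0,0,0.01],"angular": [0,0,0],"gripper": 0},
    {"slide": [0,0,0.006],"angular": [0,0,0],"gripper": 0},
  ],
)

```text
time_s: 27.15
ee_pos: [0.5749, 0.0836, 0.2914]
tool_rot: [-0.002, -0.089, 0.996, 0.001]
wrist_force: [-0.3, -0.4, 0.4]
grip_width: -0.0004
grip_force: 0.0
```

>>> send_rows(
  commands=[
    {"slide": [0,0,0.005],"angular": [0,0,0],"gripper": 0},
    {"slide": [0,0,0.004],"angular": [0,0,0],"gripper": 0},
    {"slide": [0,0.003,0],"angular": [0,0,0],"gripper": 0},
    {"slide": [0,0.003,0],"angular": [0,0,0],"gripper": 0},
    {"slide": [0,0.003,0],"angular": [0,0,0],"gripper": 0},
  ],
)

```text
time_s: 27.78
ee_pos: [0.5745, 0.0909, 0.2841]
tool_rot: [-0.001, -0.088, 0.996, -0.001]
wrist_force: [1.0, -8.4, 7.1]
grip_width: 0.0003
grip_force: 5.5
```

>>> send_rows(
  commands=[
    {"slide": [0,0.002,0],"angular": [0,0,0],"gripper": 0},
    {"slide": [0,0.002,0],"angular": [0,0,0],"gripper": 0},
    {"slide": [0,0.002,0],"angular": [0,0,0],"gripper": 0},
  ],
)

```text
time_s: 28.15
ee_pos: [0.5742, 0.095, 0.2858]
tool_rot: [0.0, -0.087, 0.996, -0.004]
wrist_force: [-0.4, -16.4, 14.7]
grip_width: -0.0003
grip_force: 10.3
```

```bash
python3 st.py; python3 see.py s12; python3 - <<'E'
import numpy as np,cv2
from g import *
from st import w,q
for n in('s6','s11','s12'):
    S=np.load(f'pics/{n}.npz')['S'];g=cv2.medianBlur(cv2.cvtColor(cv2.resize(S,None,fx=4,fy=4,interpolation=cv2.INTER_CUBIC),6),5)
    c=cv2.HoughCircles(g,cv2.HOUGH_GRADIENT,1,20,param1=80,param2=22,minRadius=10,maxRadius=36)
    print(n,[] if c is None else (c[0]/4+[140,150,0]).round(1).tolist())
for nm,P in {'40':(-.0338,.0658,.12),'28':(.0007,.0602,.118),'18a':(.0186,.0746,.117),'18b':(-.006,.087,.12)}.items():
    print(nm,proj('side',w(q,P))[0].round(1),proj('side',w(q,np.array(P)-[0,0,.015]))[0].round(1))
E
```

```text
t 28.15 tcp_g [-0.0301  0.0402  0.2858] tip_g [-0.0301  0.0387  0.1128] 
axes in G [[-1.0, 0.004, 0.0], [0.004, 1.0, -0.009], [-0.0, -0.009, -1.0]] 
j [ 0.039  0.486 -0.272  0.811 -0.009 -0.136] F_g [ -3.34 -16.07  14.66] w -0.00033805687200475507 [0.5742 0.095  0.2858]
pan bright px 212 [  0.5 -14.6  13.2] 28.25
s6 [[293.6, 247.6, 7.4], [245.1, 225.1, 5.2]]
s11 [[210.9, 200.6, 7.4], [184.6, 326.6, 5.2], [380.1, 195.9, 4.5]]
s12 []
40 [257.6 227. ] [257.8 231.9]
28 [244.6 224. ] [245.  228.9]
18a [235.5 226.7] [236.  231.6]
18b [243.4 230.5] [243.8 235.5]
```

>>> send_rows(
  commands=[
    {"slide": [0,0.0015,-0.0025],"angular": [0,0,0],"gripper": 0},
    {"slide": [0,0.0015,-0.002],"angular": [0,0,0],"gripper": 0},
    {"slide": [0,0.0015,-0.0015],"angular": [0,0,0],"gripper": 0},
    {"slide": [0,0.0015,-0.0015],"angular": [0,0,0],"gripper": 0},
  ],
)

```text
time_s: 28.75
ee_pos: [0.5729, 0.101, 0.2921]
tool_rot: [-0.0, -0.087, 0.996, -0.004]
wrist_force: [1.9, -12.3, 5.8]
grip_width: 0.0003
grip_force: 7.0
```

```bash
python3 st.py
```

```text
t 28.75 tcp_g [-0.0304  0.0464  0.2921] tip_g [-0.0306  0.0451  0.1191] 
axes in G [[-1.0, 0.004, -0.001], [0.004, 1.0, -0.007], [0.001, -0.007, -1.0]] 
j [ 0.049  0.48  -0.265  0.826 -0.007 -0.126] F_g [ -0.33 -12.4    5.81] w 0.0002722538793266165 [0.5729 0.101  0.2921]
```

>>> send_rows(
  commands=[
    {"slide": [0,-0.004,-0.004],"angular": [0,0,0],"gripper": 0},
    {"slide": [0,0,-0.03],"angular": [0,0,0],"gripper": 0},
    {"slide": [0,0,-0.04],"angular": [0,0,0],"gripper": 0},
    {"slide": [0,0.05,-0.02],"angular": [0,0,0],"gripper": 0},
    {"slide": [0,0.055,0],"angular": [0,0,0],"gripper": 0},
    {"slide": [0,0.055,0],"angular": [0,0,0],"gripper": 0},
    {"slide": [0,0,0],"angular": [0,0,0],"gripper": 0},
  ],
)

```text
time_s: 29.62
ee_pos: [0.5427, 0.2608, 0.3848]
tool_rot: [-0.003, -0.092, 0.996, 0.002]
wrist_force: [0.5, -0.0, -0.0]
grip_width: -0.0
grip_force: 0.0
```

```bash
python3 st.py; python3 see.py s13; python3 - <<'E'
import numpy as np,cv2
f=lambda n:np.load(f'pics/{n}.npz')['T'].astype(int)
a,b=f('s6'),f('s13')
d=np.abs(a-b).max(2)>40
for n,(x0,y0,x1,y1) in dict(board=(130,40,200,68),lane18=(145,75,180,110),lane28=(185,70,208,100),lane40=(213,65,228,92)).items():
    y,x=np.nonzero(d[y0:y1,x0:x1]);print(n,len(x),(x.mean()+x0,y.mean()+y0) if len(x) else '')
g=b.mean(2).astype(int)
for r in range(40,70,2):print(r,g[r,118:160].tolist())
E
```

```text
t 29.625 tcp_g [-0.0317  0.209   0.3848] tip_g [-0.0325  0.2098  0.2118] 
axes in G [[-1.0, -0.005, -0.005], [-0.005, 1.0, 0.005], [0.005, 0.005, -1.0]] 
j [ 0.324  0.437 -0.078  1.06   0.005  0.14 ] F_g [ 0.49 -0.13 -0.03] w -3.3695291785184266e-05 [0.5427 0.2608 0.3848]
pan bright px 280 [-0.3 -0.7  0.6] 29.725
board 384 (np.float64(156.80729166666666), np.float64(58.56770833333333))
lane18 22 (np.float64(177.5909090909091), np.float64(91.68181818181819))
lane28 61 (np.float64(201.24590163934425), np.float64(83.21311475409836))
lane40 0 
40 [56, 58, 61, 66, 56, 52, 58, 44, 90, 157, 148, 159, 187, 181, 186, 180, 180, 182, 180, 181, 182, 183, 181, 179, 181, 179, 181, 177, 178, 178, 180, 179, 175, 180, 180, 178, 178, 177, 178, 176, 179, 179]
42 [32, 34, 21, 29, 62, 70, 93, 79, 55, 60, 41, 50, 65, 124, 156, 161, 184, 180, 185, 182, 181, 182, 183, 183, 183, 182, 181, 181, 179, 177, 179, 176, 179, 180, 179, 179, 179, 181, 176, 177, 179, 182]
44 [21, 23, 25, 28, 46, 71, 143, 193, 182, 117, 94, 106, 65, 69, 44, 44, 65, 117, 155, 175, 182, 186, 186, 185, 183, 182, 185, 184, 181, 184, 185, 1
[... 1800 characters left out ...]
, 185, 184, 189, 185, 185, 188, 184, 184, 185, 181, 186, 182, 182, 182, 177, 179, 176]
64 [28, 24, 25, 27, 23, 15, 20, 39, 87, 136, 182, 183, 182, 184, 185, 182, 181, 187, 188, 188, 189, 185, 186, 184, 183, 184, 182, 180, 180, 180, 175, 179, 180, 178, 178, 179, 178, 179, 178, 179, 182, 178]
66 [26, 25, 21, 25, 27, 26, 24, 29, 50, 110, 189, 183, 184, 186, 187, 185, 182, 183, 184, 183, 185, 186, 185, 183, 184, 183, 180, 181, 185, 183, 184, 181, 179, 182, 180, 182, 178, 172, 170, 167, 170, 170]
68 [29, 27, 22, 27, 25, 27, 29, 27, 42, 92, 155, 181, 184, 181, 182, 190, 180, 185, 186, 187, 186, 185, 177, 171, 175, 175, 170, 169, 166, 146, 124, 134, 134, 112, 100, 100, 102, 102, 107, 110, 136, 136]
```

The throat is clear, so the jam is released. I'll move the arm back and take the final look.

>>> send_rows(
  commands=[
    {"slide": [0.05,0.02,-0.03],"angular": [0,0,0],"gripper": 0},
    {"slide": [0.05,0.02,-0.03],"angular": [0,0,0],"gripper": 0},
    {"slide": [0.05,0.02,0],"angular": [0,0,0],"gripper": 0},
    {"slide": [0.03,0.02,0],"angular": [0,0,0],"gripper": 0},
    {"slide": [0,0,0],"angular": [0,0,0],"gripper": 0},
  ],
)

```text
time_s: 30.35
ee_pos: [0.3516, 0.3033, 0.4463]
tool_rot: [-0.002, -0.089, 0.996, 0.001]
wrist_force: [0.0, 0.5, -0.2]
grip_width: -0.0
grip_force: 0.0
```

```bash
python3 st.py; python3 see.py s14; python3 - <<'E'
import numpy as np,cv2
z=np.load('pics/s14.npz');a=cv2.resize(z['T'],(700,420)[:2],interpolation=cv2.INTER_CUBIC)[:300,100:];b=cv2.resize(z['S'][20:160,40:210],(364,300),interpolation=cv2.INTER_CUBIC)
c=np.zeros((600,600,3),np.uint8);c[:300]=a;c[300:,:364]=b;cv2.imwrite('pics/last.png',c)
E
```

```text
t 30.35 tcp_g [-0.2121  0.2848  0.4463] tip_g [-0.2129  0.2854  0.2733] 
axes in G [[-1.0, 0.0, -0.004], [0.0, 1.0, 0.003], [0.004, 0.003, -1.0]] 
j [ 0.551  0.141 -0.327  1.106  0.005  0.372] F_g [ 0.1   0.46 -0.17] w -2.886240511156794e-06 [0.3516 0.3033 0.4463]
pan bright px 270 [-0.4 -0.4 -0. ] 30.45
```

View pics/last.png

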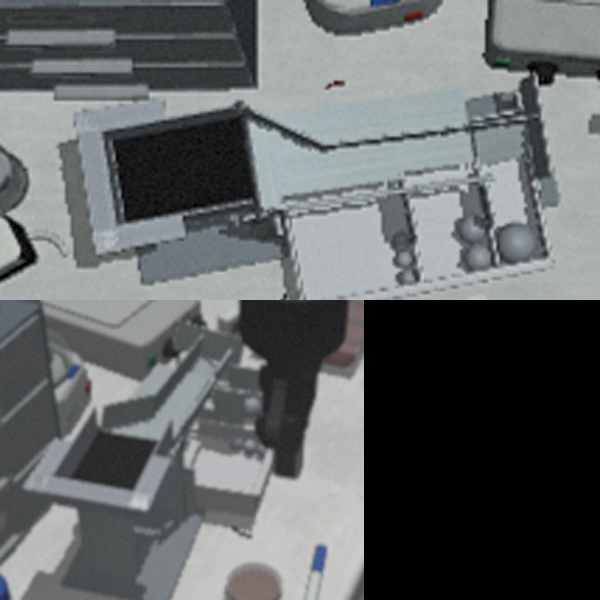

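The picture shows the pan empty and down on its rest. Three small balls (402–405, 240–275) are in the small lane, two middle balls (475, 230–258) are next, and the large ball (517,242) is at the low end. The tray is home and the dish is in place.

>>> send_rows(
  commands=[
    {"slide": [0,0,0],"angular": [0,0,0],"gripper": 0},
    {"slide": [0,0,0],"angular": [0,0,0],"gripper": 0},
    {"slide": [0,0,0],"angular": [0,0,0],"gripper": 0},
    {"slide": [0,0,0],"angular": [0,0,0],"gripper": 0},
  ],
)

```text
time_s: 30.95
ee_pos: [0.3534, 0.3038, 0.4457]
tool_rot: [-0.002, -0.089, 0.996, 0.001]
wrist_force: [-0.3, 0.2, 0.5]
grip_width: -0.0
grip_force: 0.0
```

```bash
python3 -c "
from workcell import arm
print(arm.sign_off())"
```

```text
the job is handed in; nothing more can be done
None
```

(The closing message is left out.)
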